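Finish the pinwheel layer of sugar boxes on the counter pallet

TASK

Finish the second layer of sugar boxes on the little display pallet with the three loose boxes from the table: the same four-box pinwheel as the layer beneath but turned the opposite way, so that every box bridges a joint below, starting from the box already lying up there and with the outer faces flush with the edges of the pallet. Set the boxes down right way up rather than dropping them, leave the boxes already on the pallet in their places, and do not disturb the glasses, bottles and other things on the table.

Things in the scene. Friction and masses are not known exactly. Their poses are not given: they have to be found in the camera images.
- pallet: small wooden display pallet, fixed, at any yaw: square slatted deck 188 x 188 mm, its top 36 mm above the table; origin at the centre of its underside, x and y parallel to the deck's edges. On it lie a full layer of four boxes in a pinwheel round an open chimney 64 mm square, and the first box of the second layer (underside 86 mm above the table). Boxes meet end to side with 6 mm gaps
- upper_first: plain brown cardboard box of sugar sachets, 120 long x 62 wide x 50 high (mm), about 0.35 kg, like all the others; origin at the centre of its underside, x along its length, y its width, z up. Already in its place in the second layer: centre at (-34,-63) mm in the pallet's frame, length along the pallet's x
- box_1: plain brown cardboard box of sugar sachets, 120 long x 62 wide x 50 high (mm), about 0.35 kg, like all the others; origin at the centre of its underside, x along its length, y its width, z up. Loose on the table; fits any open place of layer two, which mirrors the lower: pallet-frame centres (63,-34) and (-63,34) mm, length along y, or (34,63), along x
- box_2: plain brown cardboard box of sugar sachets, 120 long x 62 wide x 50 high (mm), about 0.35 kg, like all the others; origin at the centre of its underside, x along its length, y its width, z up. Loose on the table; fits any open place of layer two, which mirrors the lower: pallet-frame centres (63,-34) and (-63,34) mm, length along y, or (34,63), along x
- box_3: plain brown cardboard box of sugar sachets, 120 long x 62 wide x 50 high (mm), about 0.35 kg, like all the others; origin at the centre of its underside, x along its length, y its width, z up. Loose on the table; fits any open place of layer two, which mirrors the lower: pallet-frame centres (63,-34) and (-63,34) mm, length along y, or (34,63), along x
- low_1: plain brown cardboard box of sugar sachets, 120 long x 62 wide x 50 high (mm), about 0.35 kg, like all the others; origin at the centre of its underside, x along its length, y its width, z up. In place in the lower layer: centre at (34,-63) mm in the pallet's frame, length along the pallet's x
- low_2: plain brown cardboard box of sugar sachets, 120 long x 62 wide x 50 high (mm), about 0.35 kg, like all the others; origin at the centre of its underside, x along its length, y its width, z up. In place in the lower layer: centre at (-63,-34) mm in the pallet's frame, length along the pallet's y
- low_3: plain brown cardboard box of sugar sachets, 120 long x 62 wide x 50 high (mm), about 0.35 kg, like all the others; origin at the centre of its underside, x along its length, y its width, z up. In place in the lower layer: centre at (-34,63) mm in the pallet's frame, length along the pallet's x
- low_4: plain brown cardboard box of sugar sachets, 120 long x 62 wide x 50 high (mm), about 0.35 kg, like all the others; origin at the centre of its underside, x along its length, y its width, z up. In place in the lower layer: centre at (63,34) mm in the pallet's frame, length along the pallet's y
- tumbler_a: bystander: clear drinking glass, 68 mm across, 115 mm high, open upward; origin at the centre of its underside
- tumbler_b: bystander: clear drinking glass, 68 mm across, 115 mm high, open upward; origin at the centre of its underside
- beer_bottle: bystander: brown glass bottle, 62 mm across, 210 mm high; origin at the centre of its underside
- water_bottle: bystander: clear half-litre water bottle with white cap, 66 mm across, 210 mm high; origin at the centre of its underside
- opener: bystander: flat steel bottle opener lying on the table, 120 x 33 x 6 mm; origin at the centre of its underside
- coasters: bystander: stack of round cork coasters, 94 mm across, 30 mm high; origin at the centre of its underside
Not all that is in view belongs to the job. Leave any blue or yellow look-alike of the box_3 alone. Leave any blue or turquoise look-alike of the low_3 alone.

How it is judged:
By the outcome, as a careful person would: the job done as asked, in the order asked, and still so for the second after the job is handed in, with the robot touching nothing.
It also fails if it takes over 70 s, if anything falls off the work surface, if the arm or the gripper's body presses on something with over 40 N, if the wrist force passes 120 N, or if a joint passes its speed limit or range.

ROBOT

A 6-joint arm with a two-finger parallel gripper is mounted at the origin on the work surface. World frame = base frame: x ahead of the robot, y to its left, z up, the work surface at z = 0. Lengths are in m, angles in rad, forces in N, time in s.
With the tool pointing down it reaches from about 0.275 to 0.725 m from the base axis. Payload 15.9 kg.
Tool frame: the origin (TCP) lies midway between the tips of the shut fingers; the grasp point (between the pads) lies 19 mm behind it; y points along the fingers, x is the direction in which the jaws open and shut, and the axes are right-handed (so a half turn about y gives the same grasp; the last joint's range is limited). The gripper opens to 85 mm and grips with 20 to 120 N. Pads are 22 mm wide; open, the fingers measure 114 mm over their backs; the gripper's body (76 mm by 85 mm) begins 54 mm behind the grasp point. The pads swing forward as they close: fully open they stand 13 mm farther back than shut.
Start: joints at [-1.29, 0.213, -0.034, 1.323, 0, 1.571], TCP at [0.139, -0.48, 0.193] pointing down, gripper open.
Joint ranges: [-2.98, 2.98], [-0.74, 1.72], [-1.14, 1.35], [-2.1, 2.04], [-1.57, 1.44], [-3.14, 3.14]. Speed limits (rad/s): [1.89, 1.89, 2.39, 2.57, 3.14, 3.14].

INTERFACE

Orientations are given as a unit quaternion [w, x, y, z].
In Python, from cell import telemetry, read_camera, workorder, spotter gives the robot as it stands. The module is installed in compiled form; this text tells all that it offers.
- The arm moves only by the tool play_rows, never from a script. Its argument "targets" is a list of rows, each a list of 2 entries, a list of its own where there are three numbers: the shift along the tool's x, y, z each as a share of 25 cm, from -1 to 1, then the turn, a rotation vector about the tool's x, y, z each as a share of pi/2 rad, from -1 to 1. A call has 1 to 20 rows; each row is the pose to reach, as a shift and turn from the pose measured when the call began, along the tool's axes at that moment; what a row does not reach only later rows make up. A row lasts 1/10 s, in which the tool goes at most 50 mm and 8.59 degrees, less where a joint would pass 70% of its speed; a pose out of reach is approached as far as the arm can. A call with a number of a shift or a turn outside -1 to 1 is refused whole. A call with a gripper value outside its range is refused whole. "hand" is the closure, from 0 (fully open) to 1 (shut), set as the call begins (left out, the last holds). The fingers move at their own pace and stop on an object; the grip force is fixed at half the most. Time passes only in rows, so rows that repeat a pose let the fingers close. It gives the time, the measured TCP pose, the force and the opening at its end, in the units of the state.
- telemetry.state(): the state, without advancing time (a new reading comes with each control period).
- read_camera(name): name is "side" or "top" or "wrist"; returns a dict with "frame" (400x640x3 uint8, red, green, blue), "range_z" (400x640 float32, m along the optical axis (not along the pixel's ray), 0 where there is no reading), "fovy" (degrees; the focal length in pixels is half the picture's height over the tangent of half this angle, whatever the lens; pixels are square), "cx", "cy" (the principal point, pixels), "k1" (the pictures are not rectified: a ray, as slopes to the right and down, at radius r is drawn at 1 + k1 r^2 times it, then the intrinsics apply), "extrinsics" (4x4, takes a point from world to camera coordinates). Camera axes: x right, y down, z forward; pixel columns grow to the right and rows downward; lengths in m; the calibration is good to about 2 mm. A picture is of the moment at which its call begins.
- workorder.hand_in(): hands the job in, once; it reports no verdict.
Trained networks look in the newest picture that a camera, given by its name, has taken for a name from the list of things; names that differ only in an ending like _2 or _b are one class to them, and where a whole thing is asked for, a point or a joint stands for the part that bears it (a point fixed in the world has none). Each returns a list of dicts, best first, with "p" (0 to 1); they miss things now and then, are a little off and sometimes report something else, mostly with a low value. They report only what shows in the picture. A call takes as long as a camera call. They do not tell look-alikes from the thing itself.
- spotter.find_in(camera, target): "bbox" ([left, top, right, bottom] in pixels, round what is visible of it).
- spotter.masks_of(camera, target): "region" (400x640 bool, what is visible of it) and "bbox" ([left, top, right, bottom] in pixels, round what is visible of it).
The state is a dict: "clock": time; "joints": joint angles; "joint_vel": joint speeds; "effort": joint torques, N m; "ee_pos": TCP position; "tcp_rot": TCP orientation; "wrist_force": force on the tool from outside, world axes, zero at the start; "torque": the same for the moment, N m; "opening": opening from 0.0 (shut) to 1.0 (fully open).
Only numpy, scipy, OpenCV 4.12 (cv2) and the standard library are available. Lean on these libraries where they do the work, as an engineer would, in place of code of your own. Each camera call takes 0.05 s, during which the arm holds its last target.

## Working session

There is one attempt and no reset: what is moved stays moved. The work goes in short steps, Python scripts to look and compute and a tool call to move; the robot and the scene stay as the last step left them, time stands still between calls to the robot, and variables do not carry over. Pictures are saved under pics/ and viewed, and the job is handed in when it is done.

Besides the shell and the picture viewer there is one more tool, called after "Request:" as name(argument=value, ...) on one line, values as JSON. play_rows: Moves the arm, as the interface text tells. Shift numbers are shares of 25 cm and turn numbers shares of pi/2 rad, none past 1 either way. Its arguments: {"type":"object","properties":{"targets":{"type":"array"},"hand":{"type":"number"}},"required":["targets"]}

```bash
mkdir -p pics; cat > h.py <<'E'
import numpy as np, cv2
from cell import telemetry, read_camera, workorder, spotter
def K(c):
    f=200/np.tan(np.radians(c['fovy'])/2); return f,c['cx'],c['cy'],c['k1']
def cloud(c):
    f,cx,cy,k1=K(c); v,u=np.mgrid[0:400,0:640]
    xd=(u-cx)/f; yd=(v-cy)/f; x=xd.copy();y=yd.copy()
    for _ in range(15):
        s=1+k1*(x*x+y*y); x=xd/s;y=yd/s
    z=c['range_z']; P=np.stack([x*z,y*z,z],-1)
    E=c['extrinsics']; return (P-E[:3,3])@E[:3,:3]
def proj(c,X):
    f,cx,cy,k1=K(c);E=c['extrinsics'];p=np.asarray(X)@E[:3,:3].T+E[:3,3]
    s=p[...,:2]/p[...,2:]; r2=(s**2).sum(-1,keepdims=True); s=s*(1+k1*r2)
    return s*f+[cx,cy]
def save(n,im): cv2.imwrite('pics/'+n,im[...,::-1])
E
python3 - <<'E'
from h import *
import pickle
d={}
for n in ['side','top','wrist']:
    c=read_camera(n); d[n]=c; save(n+'0.png',c['frame'])
    E=c['extrinsics'];print(n,K(c),-E[:3,:3].T@E[:3,3])
    for t in ['box_1','pallet','tumbler_a','beer_bottle','water_bottle','opener','coasters']:
        print(t,[([round(x) for x in r['bbox']],round(r['p'],2)) for r in spotter.find_in(n,t)])
pickle.dump(d,open('d0.pkl','wb'))
print(telemetry.state())
E
```

```text
side (np.float64(430.8221964541237), 315.5548803794332, 207.06246215207614, 0.005818867911735315) [ 0.29620521 -0.97834846  0.65240273]
box_1 [([287, 170, 312, 198], 0.94), ([225, 176, 266, 203], 0.87), ([220, 156, 255, 179], 0.87), ([331, 162, 364, 194], 0.73), ([285, 194, 333, 227], 0.59)]
pallet [([327, 272, 403, 292], 0.74)]
tumbler_a [([364, 167, 389, 215], 0.93), ([329, 275, 400, 293], 0.65), ([381, 181, 407, 224], 0.63)]
beer_bottle [([305, 107, 330, 171], 0.87), ([276, 157, 299, 175], 0.66)]
water_bottle [([381, 265, 428, 371], 0.85), ([288, 170, 310, 198], 0.35)]
opener [([308, 324, 372, 348], 0.63)]
coasters [([276, 155, 299, 176], 0.93)]
top (np.float64(419.9113995447041), 320.57187491806013, 194.85108534010493, 0.03468751928105429) [ 0.39539371 -0.01760403  1.36972229]
box_1 [([276, 183, 307, 225], 0.93), ([164, 242, 206, 286], 0.89), ([220, 189, 257, 216], 0.6), ([223, 236, 253, 279], 0.6), ([212, 141, 254, 169], 0.55), ([376, 142, 415, 185], 0.21)]
pallet [([347, 152, 393, 199], 0.84)]
tumbler_a [([301, 119, 324, 145], 0.81)]
beer_bottle [([161, 156, 198, 182], 0.73), (
[... 388 characters left out ...]
le []
water_bottle []
opener []
coasters []
{'clock': 1.2, 'joints': array([-1.28998681e+00,  2.12912687e-01, -3.43930574e-02,  1.32350504e+00,
       -4.69780068e-06,  1.57079112e+00]), 'joint_vel': array([ 0.00015654,  0.0002988 ,  0.0006825 ,  0.00060874, -0.00068763,
        0.00085464]), 'effort': array([-2.11235529e-03, -6.85975385e+01,  4.87332523e+01,  1.38755237e-03,
       -4.01095513e-04,  2.41752491e-05]), 'ee_pos': array([ 0.13856124, -0.48040252,  0.19310225]), 'tcp_rot': array([ 0.56505452, -0.56505103,  0.42511138, -0.42510121]), 'wrist_force': array([0.43776905, 0.46368178, 0.51589779]), 'torque': array([ 0.04059987, -0.06383156, -0.03201221]), 'opening': 0.9983826439291176}
```

View pics/side0.png

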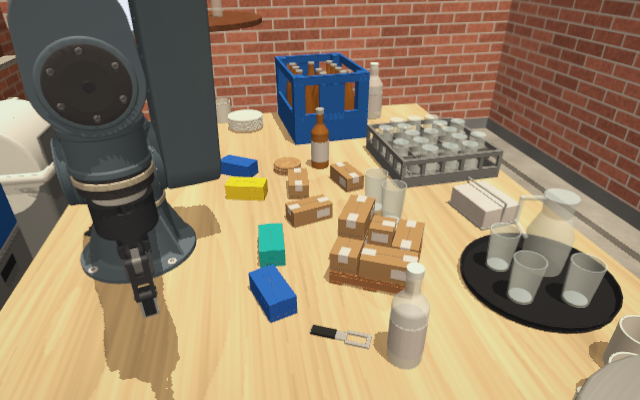

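View pics/top0.png

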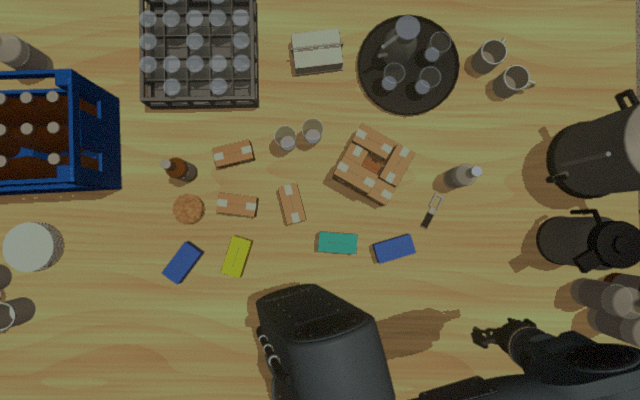

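```bash
python3 - <<'E'
from h import *
import pickle
from scipy.spatial.transform import Rotation as R
d=pickle.load(open('d0.pkl','rb'))
c=d['top']; P=cloud(c); z=P[...,2]
im=cv2.resize(c['frame'][90:310,140:500],None,fx=2.2,fy=2.2,interpolation=cv2.INTER_CUBIC); save('topcrop.png',im)
hm=np.clip(z/0.25,0,1)*255; hm=cv2.applyColorMap(hm.astype(np.uint8),cv2.COLORMAP_JET)[...,::-1]
save('toph.png',cv2.resize(hm[90:310,140:500],None,fx=2.2,fy=2.2,interpolation=cv2.INTER_NEAREST))
q=[0.56505452,-0.56505103,0.42511138,-0.42510121]
print(R.from_quat(q,scalar_first=True).as_matrix().round(3))
print('table z',np.median(z[250:300,300:400]))
E
```

```text
[[ 0.277 -0.     0.961]
 [-0.961  0.     0.277]
 [-0.    -1.    -0.   ]]
table z 0.0015326043973014378
```

View pics/topcrop.png

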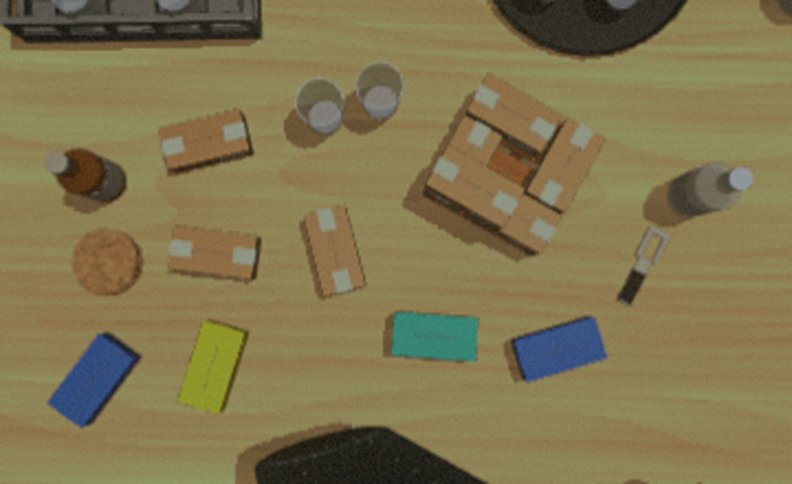

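View pics/toph.png

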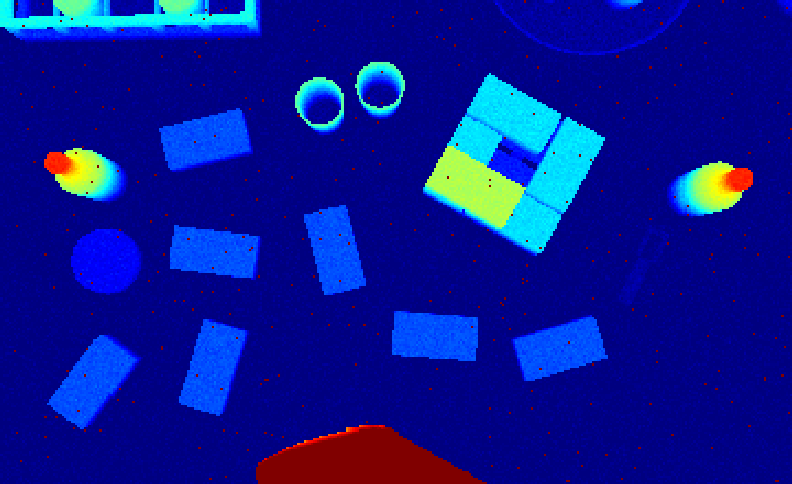

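```bash
python3 - <<'E'
from h import *
import pickle
d=pickle.load(open('d0.pkl','rb'))
c=d['top']; P=cloud(c); z=P[...,2]
def fit(name,u0,v0,u1,v1,zl,zh):
    m=np.zeros(z.shape,bool); m[v0:v1,u0:u1]=True
    m&=(z>zl)&(z<zh)
    n,l,s,_=cv2.connectedComponentsWithStats(m.astype(np.uint8))
    for i in range(1,n):
        if s[i,4]<60: continue
        p=P[l==i]; 
        r=cv2.minAreaRect((p[:,:2]*1000).astype(np.float32)); 
        print(name,s[i],'c',np.round(r[0],1),'size',np.round(r[1],1),'ang',round(r[2],1),'mean',p.mean(0).round(4))
for nm,b in dict(A=(270,178,312,230),B=(212,185,262,222),C=(207,135,260,172)).items(): fit(nm,*b,.042,.065)
fit('deckall',325,115,425,215,.07,.15)
fit('upper',325,115,425,215,.12,.15)
fit('tumb',270,110,325,155,.08,.13); fit('beer',155,150,200,190,.02,.25); fit('water',440,155,490,195,.02,.25)
fit('op',415,185,450,235,.004,.02); fit('coast',165,188,210,230,.02,.04)
fit('lk',160,230,260,290,.03,.07); fit('lk',310,225,420,265,.03,.07)
E
```

```text
A [278 183  28  41 749] c [454.8  64.5] size [120.   61.8] ang 16.1 mean [0.4545 0.0643 0.0507]
B [217 192  40  24 753] c [447.6 237.2] size [120.9  61.5] ang 84.3 mean [0.4475 0.2371 0.051 ]
C [212 139  42  28 758] c [609.7 255.9] size [ 63.2 121.5] ang 15.0 mean [0.609  0.2554 0.0506]
deckall [ 332  123   83   82 3294] c [ 581.2 -186.1] size [189.5 189.7] ang 62.2 mean [ 0.5779 -0.1832  0.1001]
upper [333 156  46  38 870] c [ 541.4 -127.3] size [120.2  63.2] ang 61.9 mean [ 0.5408 -0.1271  0.1368]
tumb [301 118  23  23 172] c [679.8   5.2] size [66.3 65. ] ang 26.7 mean [0.6854 0.0052 0.1049]
tumb [274 125  22  23 165] c [654.7  87.5] size [65.6 63.6] ang 2.1 mean [0.6612 0.0895 0.1051]
beer [160 157  37  24 620] c [547.2 400.3] size [58.1 62.1] ang 73.7 mean [0.5441 0.393  0.132 ]
water [444 163  38  25 674] c [ 548.6 -450.9] size [66.1 61.8] ang 31.4 mean [ 0.5464 -0.4413  0.1313]
op [420 189  24  40 256] c [ 447.1 -390.3] size [ 46.  130.7] ang 71.3 mean [ 0.4453 -0.3865  0.0077]
coast [172 194  32  29 728] c [431.5 395.5] size [88.9 96.6] ang 1.5 mean [0.4313 0.3948 0.0301]
lk [221 235  31  44 835] c [284.  233.3] size [ 63.4 123.8] ang 74.8 mean [0.2846 0.2317 0.05  ]
lk [161 242  42  43 869] c [260.3 400.6] size [ 65.2 122.3] ang 55.4 mean [0.2617 0.3988 0.0497]
lk [318 231  39  23 769] c [336.1 -81.5] size [119.8  62.7] ang 87.3 mean [ 0.3361 -0.0813  0.0509]
lk [373 233  43  30 797] c [ 322.6 -260.2] size [ 62.9 120.4] ang 18.2 mean [ 0.3231 -0.259   0.0505]
```

```bash
cat > plan.py <<'E'
import numpy as np
from scipy.spatial.transform import Rotation as R
from cell import telemetry
C=np.array([.5811,-.1864]); TH=-118.0
def r2(a): a=np.radians(a); return np.array([[np.cos(a),-np.sin(a)],[np.sin(a),np.cos(a)]])
# slot: pallet xy of centre, dir of grip offset in pallet, long-axis angle
SL={1:((.063,-.034),(0,1)),2:((.034,.063),(-1,0)),3:((-.063,.034),(0,-1))}
OFF=.020
def slot(i):
    c,d=SL[i]; c=C+r2(TH)@np.array(c); d=r2(TH)@np.array(d); return c,np.degrees(np.arctan2(d[1],d[0])),c+OFF*d
def report():
    s=telemetry.state(); M=R.from_quat(s['tcp_rot'],scalar_first=True).as_matrix()
    print('t',round(s['clock'],2),'pos',s['ee_pos'].round(4),'phi',round(np.degrees(np.arctan2(M[1,0],M[0,0])),2),'tilt',M[2].round(4),'J',np.degrees(s['joints']).round(1),'F',s['wrist_force'].round(1),'op',round(s['opening'],3))
    return s
def go(xy,z,phi):
    s=report(); M=R.from_quat(s['tcp_rot'],scalar_first=True)
    a=np.radians(phi); x=[np.cos(a),np.sin(a),0]; y=[0,0,-1]; zz=np.cross(x,y)
    T=R.from_matrix(np.array([x,y,zz]).T)
    sh=M.inv().apply(np.array([*xy,z])-s['ee_pos'])/.25; t=(M.inv()*T).as_rotvec()/(np.pi/2)
    print('target',np.round([*xy,z],4),'shift',sh.round(4),'turn',t.round(4))
E
python3 - <<'E'
from plan import *
for i in SL: print(i,slot(i))
c,d,g=slot(1)
A=np.array([.4546,.0644]); g=A+.02*np.array([np.cos(np.radians(16.1)),np.sin(np.radians(16.1))])
print(g); go(g,.18,-73.9)
E
```

```text
1 (array([ 0.52150307, -0.22606367]), np.float64(-28.00000000000001), array([ 0.53916203, -0.2354531 ]))
2 (array([ 0.62076367, -0.24599693]), np.float64(62.0), array([ 0.6301531 , -0.22833797]))
3 (array([ 0.64069693, -0.14673633]), np.float64(152.0), array([ 0.62303797, -0.1373469 ]))
[0.47381558 0.06994629]
t 1.2 pos [ 0.1386 -0.4804  0.1931] phi -73.91 tilt [-0. -1. -0.] J [-73.9  12.2  -2.   75.8  -0.   90. ] F [0.4 0.5 0.5] op 0.998
target [0.4738 0.0699 0.18  ] shift [-1.7435  0.0524  1.8986] turn [ 0.     -0.0001 -0.    ]
```

Request:
play_rows(targets=[[[-0.87,0,0.95],[0,0,0]],[[-0.87,0,0.95],[0,0,0]],[[-0.87,0,0.95],[0,0,0]],[[-0.87,0,0.95],[0,0,0]],[[-0.87,0,0.95],[0,0,0]],[[-0.87,0,0.95],[0,0,0]],[[-0.87,0,0.95],[0,0,0]],[[-0.87,0,0.95],[0,0,0]],[[-0.87,0,0.95],[0,0,0]]], hand=0)

```text
clock: 2.1
ee_pos: [0.3066, -0.2055, 0.1932]
tcp_rot: [-0.565, 0.565, -0.425, 0.425]
wrist_force: [-0.3, -0.2, -0.3]
opening: 0.997
```

```bash
python3 - <<'E'
from plan import *
go([.4738,.0699],.12,-73.9)
E
```

```text
t 2.1 pos [ 0.3066 -0.2055  0.1932] phi -73.82 tilt [ 3.e-04 -1.e+00  0.e+00] J [-33.8  -3.2 -18.9  74.4  -0.  130. ] F [-0.3 -0.2 -0.3] op 0.997
target [0.4738 0.0699 0.12  ] shift [-0.8718  0.2925  0.9493] turn [-0.      0.0009  0.0002]
```

Request:
play_rows(targets=[[[-0.87,0.1,0.95],[0,-1,0]],[[-0.87,0.1,0.95],[0,-1,0]],[[-0.87,0.1,0.95],[0,-1,0]],[[-0.87,0.1,0.95],[0,-1,0]],[[-0.87,0.1,0.95],[0,-1,0]],[[-0.87,0.1,0.95],[0,-1,0]],[[-0.87,0.1,0.95],[0,-1,0]],[[-0.87,0.1,0.95],[0,-1,0]],[[-0.87,0.1,0.95],[0,-1,0]],[[-0.87,0.1,0.95],[0,-1,0]],[[-0.87,0.1,0.95],[0,-1,0]]])

```text
clock: 3.2
ee_pos: [0.4744, 0.0681, 0.1679]
tcp_rot: [-0.7, 0.7, 0.101, -0.101]
wrist_force: [0.6, 0.1, -0.2]
opening: 1.002
```

```bash
python3 - <<'E'
from plan import *
go([.4738,.0699],.11,106.1)
from h import *
c=read_camera('wrist'); save('w1.png',c['frame'])
E
```

```text
t 3.2 pos [0.4744 0.0681 0.1679] phi 16.41 tilt [-5.e-04 -1.e+00 -5.e-04] J [ 8.2 10.1 -8.2 71.7 -0.  81.8] F [ 0.6  0.1 -0.2] op 1.002
target [0.4738 0.0699 0.11  ] shift [-1.000e-04  2.316e-01  7.900e-03] turn [ 0.000e+00 -9.965e-01 -5.000e-04]
```

View pics/w1.png

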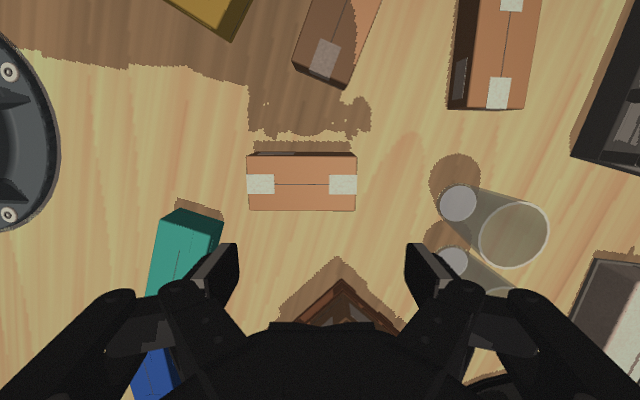

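Request:
play_rows(targets=[[[0,0.23,0.008],[0,-1,0]],[[0,0.23,0.008],[0,-1,0]],[[0,0.23,0.008],[0,-1,0]],[[0,0.23,0.008],[0,-1,0]],[[0,0.23,0.008],[0,-1,0]],[[0,0.23,0.008],[0,-1,0]],[[0,0.23,0.008],[0,-1,0]],[[0,0.23,0.008],[0,-1,0]],[[0,0.23,0.008],[0,-1,0]],[[0,0.23,0.008],[0,-1,0]],[[0,0.23,0.008],[0,-1,0]],[[0,0.23,0.008],[0,-1,0]]])

```text
clock: 4.45
ee_pos: [0.4741, 0.0688, 0.1103]
tcp_rot: [0.423, -0.423, -0.566, 0.567]
wrist_force: [-0.3, 0.1, -0.2]
opening: 1.004
```

```bash
python3 - <<'E'
from plan import *
go([.4738,.0699],.008,106.1)
from h import *
c=read_camera('wrist'); save('w2.png',c['frame'])
P=cloud(c); m=(P[...,2]>.042)&(P[...,2]<.062)&(abs(P[...,0]-.4546)<.09)&(abs(P[...,1]-.0644)<.09)
n,l,s,_=cv2.connectedComponentsWithStats(m.astype(np.uint8)); i=1+s[1:,4].argmax(); p=P[l==i]
print(cv2.minAreaRect((p[:,:2]*1000).astype(np.float32)),p.mean(0),s[i])
E
```

```text
t 4.45 pos [0.4741 0.0688 0.1103] phi 106.45 tilt [-6.e-04 -1.e+00  5.e-04] J [  8.3  11.6 -14.8  63.6  -0.   -8.2] F [-0.3  0.1 -0.2] op 1.004
target [0.4738 0.0699 0.008 ] shift [ 4.600e-03  4.093e-01 -4.000e-04] turn [-0.0003  0.0039 -0.0004]
((452.4278564453125, 67.49519348144531), (121.63988494873047, 62.25464630126953), 15.980645179748535) [0.44839605 0.06625416 0.04951687] [ 289  105   75  137 9479]
```

View pics/w2.png

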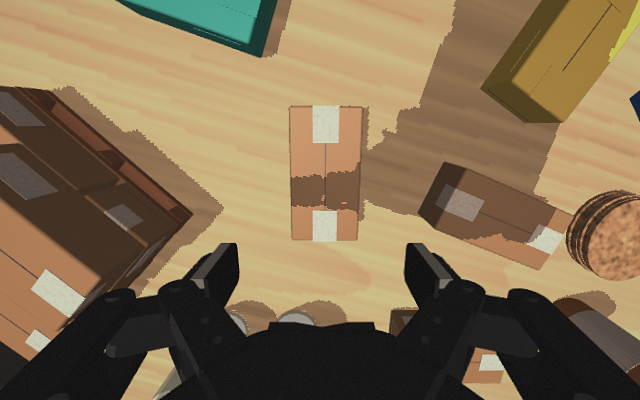

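Request:
play_rows(targets=[[[0.008,0.12,0],[0,0.004,0]],[[0.008,0.24,0],[0,0.004,0]],[[0.008,0.33,0],[0,0.004,0]],[[0.008,0.38,0],[0,0.004,0]],[[0.008,0.41,0],[0,0.004,0]],[[0.008,0.41,0],[0,0.004,0]],[[0.008,0.41,0],[0,0.004,0]]])

```text
clock: 5.2
ee_pos: [0.4739, 0.0707, 0.0084]
tcp_rot: [0.426, -0.426, -0.564, 0.564]
wrist_force: [0.1, 0.1, -0.1]
opening: 1.003
```

Request:
play_rows(targets=[[[0,0,0],[0,0,0]],[[0,0,0],[0,0,0]],[[0,0,0],[0,0,0]],[[0,0,0],[0,0,0]],[[0,0,0],[0,0,0]],[[0,0,0],[0,0,0]],[[0,0,0],[0,0,0]],[[0,0,0],[0,0,0]]], hand=1)

```text
clock: 6.0
ee_pos: [0.4773, 0.0716, 0.0117]
tcp_rot: [-0.424, 0.428, 0.566, -0.562]
wrist_force: [-4.9, 2.4, 44.4]
opening: 0.001
```

```bash
python3 - <<'E'
from plan import *
report()
from h import *
c=read_camera('wrist'); save('w3.png',c['frame'])
P=cloud(c); m=(P[...,2]>.042)&(P[...,2]<.062)&(abs(P[...,0]-.4546)<.09)&(abs(P[...,1]-.0644)<.09)
n,l,s,_=cv2.connectedComponentsWithStats(m.astype(np.uint8)); i=1+s[1:,4].argmax(); p=P[l==i]
print(cv2.minAreaRect((p[:,:2]*1000).astype(np.float32)),p.mean(0),s[i])
c=read_camera('top'); save('t3.png',c['frame'])
E
```

```text
t 6.0 pos [0.4773 0.0716 0.0117] phi 105.86 tilt [-9.0e-04 -1.0e+00 -7.4e-03] J [  8.5  16.4 -24.1  49.1   0.   -7.3] F [-4.9  2.4 44.4] op 0.001
((444.76715087890625, 64.83653259277344), (105.0138931274414, 62.593994140625), 16.00230598449707) [0.43506608 0.0622357  0.04961785] [  260    83   127   196 20447]
```

View pics/w3.png

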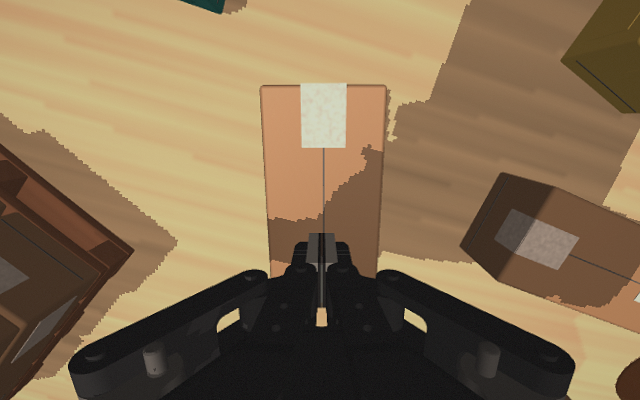

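```bash
python3 - <<'E'
from plan import *
from h import *
c=read_camera('wrist'); s=report()
print(proj(c,s['ee_pos']), proj(c,s['ee_pos']+[0,0,.019]),proj(c,[*s['ee_pos'][:2],.05]))
print('range at tip px', c['range_z'][240:262:5,321], c['range_z'][150,321])
P=cloud(c); print(P[240:320:10,321].round(4))
c=read_camera('side'); save('s3.png',cv2.resize(c['frame'][100:320,180:460],None,fx=2.5,fy=2.5))
E
```

```text
t 6.15 pos [0.4773 0.0716 0.0117] phi 105.86 tilt [-9.0e-04 -1.0e+00 -7.4e-03] J [  8.5  16.4 -24.1  49.1   0.   -7.3] F [-3.2  2.5 44.9] op 0.004
[319.18099375 224.09505939] [318.9805807  234.84094213] [318.72856794 248.36540635]
range at tip px [0.1385762  0.13294262 0.12791915 0.12282301 0.1187619 ] 0.14067537
[[ 0.4665  0.0698  0.0633]
 [ 0.4666  0.0699  0.0744]
 [ 0.4667  0.0699  0.084 ]
 [ 0.4695  0.0707  0.0871]
 [ 0.4741  0.072   0.0872]
 [ 0.479   0.0734  0.0868]
 [ 0.4841  0.0748  0.0865]
 [ 0.553   0.0943 -0.001 ]]
```

View pics/s3.png

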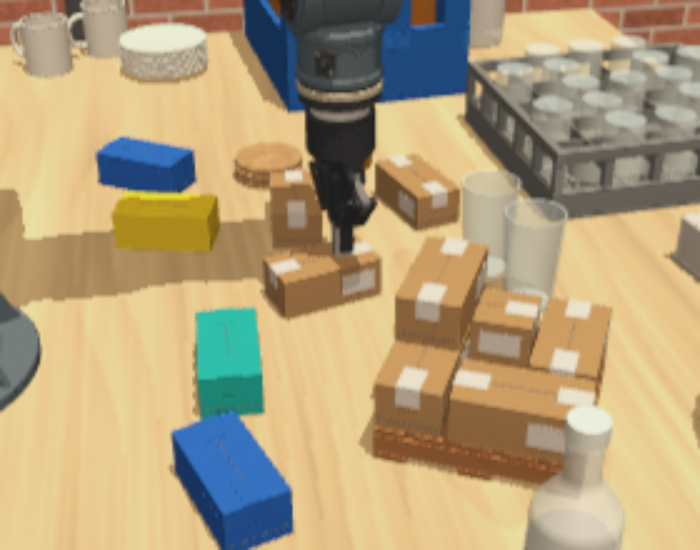

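View pics/t3.png

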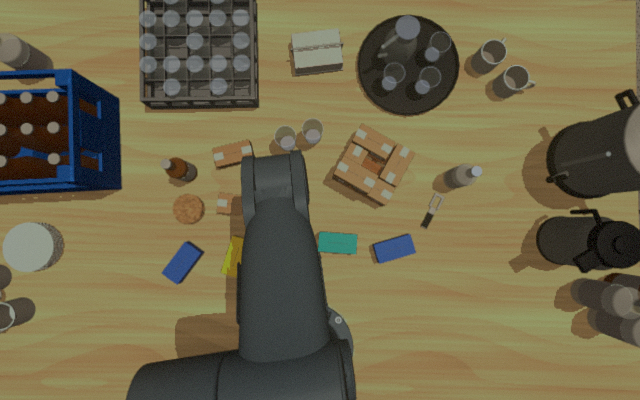

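Request:
play_rows(targets=[[[0,-0.12,0],[0,0,0]],[[0,-0.24,0],[0,0,0]],[[0,-0.28,0],[0,0,0]],[[0,-0.28,0],[0,0,0]]])

```text
clock: 6.6
ee_pos: [0.4779, 0.0717, 0.083]
tcp_rot: [-0.424, 0.429, 0.567, -0.562]
wrist_force: [-0.2, -0.4, -1.0]
opening: -0.003
```

```bash
python3 - <<'E'
from plan import *
from h import *
c=read_camera('wrist'); s=report(); save('w4.png',c['frame'])
P=cloud(c); print(P[200:330:8,321].round(4)); print(proj(c,s['ee_pos']))
M=R.from_quat(s['tcp_rot'],scalar_first=True).as_matrix()
E=c['extrinsics']; cam=-E[:3,:3].T@E[:3,3]; print('cam in tool',M.T@(cam-s['ee_pos'])); print('camaxes in tool',(M.T@E[:3,:3].T).round(3))
d=(P-s['ee_pos'])@M  # tool coords
m=(np.abs(d[...,0])<.03)&(np.abs(d[...,2])<.03)&(d[...,1]>-.09)&(P[...,2]>.06)
print(d[m].max(0),d[m].min(0), m.sum()); 
t=d[m]; t=t[np.argsort(-t[:,1])][:40:4]; print(t.round(4))
c=read_camera('side'); print(proj(c,s['ee_pos'])); save('s4.png',cv2.resize(c['frame'][100:320,180:460],None,fx=2.5,fy=2.5))
Q=cloud(c); e=(Q-s['ee_pos'])@M; m=(np.abs(e[...,0])<.03)&(np.abs(e[...,2])<.04)&(e[...,1]>-.2)&(Q[...,2]>.065); print('side: max tool y',np.sort(e[m][:,1])[-15:].round(4), np.median(e[m][:,0]),np.median(e[m][:,2]))
E
```

```text
t 6.65 pos [0.4771 0.0716 0.0817] phi 105.86 tilt [-0.0011 -1.     -0.0082] J [  8.5  12.6 -17.9  59.   -0.   -7.3] F [-0.8 -0.3 -0.6] op 0.005
[[ 0.4699  0.0707  0.0503]
 [ 0.4766  0.0726  0.0493]
 [ 0.4829  0.0744  0.0499]
 [ 0.4899  0.0764  0.0488]
 [ 0.4965  0.0782  0.0493]
 [ 0.467   0.0699  0.1345]
 [ 0.4672  0.07    0.1431]
 [ 0.4666  0.0698  0.1525]
 [ 0.4682  0.0703  0.1566]
 [ 0.4716  0.0712  0.157 ]
 [ 0.4747  0.0721  0.1581]
 [ 0.4783  0.0732  0.1583]
 [ 0.4816  0.0741  0.1591]
 [ 0.4852  0.0751  0.1595]
 [ 0.6086  0.11   -0.0008]
 [ 0.6196  0.1131 -0.0018]
 [ 0.4671  0.07    0.1962]]
[319.33422139 222.30047604]
cam in tool [ 0.0011153  -0.18145625  0.06542026]
camaxes in tool [[ 1.    -0.001  0.001]
 [-0.001 -0.265  0.964]
 [-0.    -0.964 -0.265]]
[ 0.02988981 -0.04235915  0.01296495] [-0.02998177 -0.08999909 -0.01313826] 3685
[[-0.0005 -0.0424  0.0092]
 [ 0.0054 -0.0434  0.0096]
 [ 0.0006 -0.0435  0.0097]
 [ 0.0038 -0.0439  0.0098]
 [ 0.0011 -0.0441  0.0099]
 [-0.0015 -0.0444  0.0095]
 [ 0.0075 -0.0447  0.0101]
 [-0.0052 -0.0448  0.0096]
 [-0.0015 -0.0449  0.0102]
 [ 0.0069 -0.0451  0.0097]]
[317.02213044 189.97313921]
side: max tool y [-0.043  -0.0427 -0.0426 -0.042  -0.0416 -0.041  -0.0397 -0.0387 -0.0384
 -0.0379 -0.0378 -0.0376 -0.0364 -0.035  -0.0346] -0.013621702367430762 0.015144540250834709
```

View pics/w4.png

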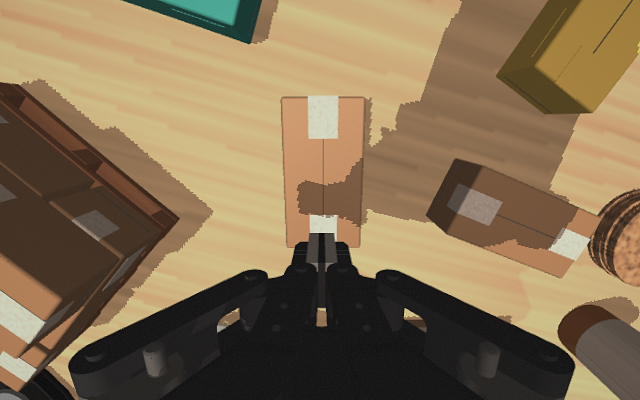

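View pics/s4.png

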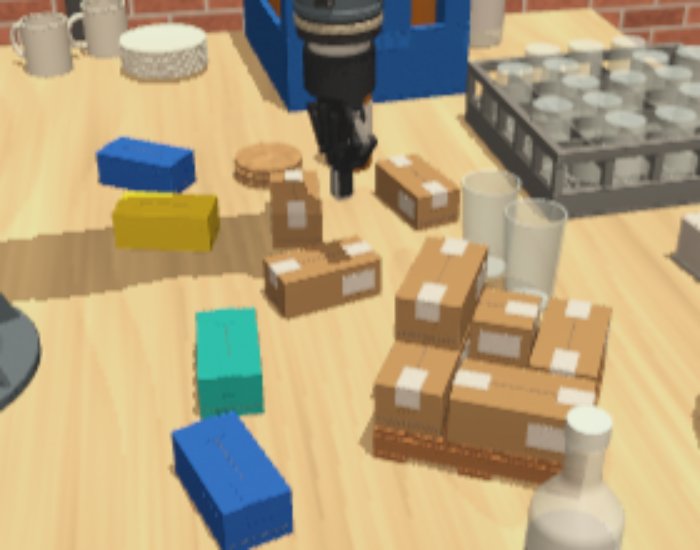

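```bash
sed -i 's/np.array(\[\*xy,z\])-s/np.array([*xy,z-.038])-s/; s/^def go/# z is now TRUE shut-tip height\ndef go/' plan.py
cat >> h.py <<'E'
def rect(c,cen,zl,zh,r=.1):
    P=cloud(c); m=(P[...,2]>zl)&(P[...,2]<zh)&(np.hypot(P[...,0]-cen[0],P[...,1]-cen[1])<r)
    n,l,s,_=cv2.connectedComponentsWithStats(m.astype(np.uint8)); i=1+s[1:,4].argmax(); p=P[l==i]
    q=cv2.minAreaRect((p[:,:2]*1000).astype(np.float32))
    print('rect',np.round(q[0],1),np.round(q[1],1),round(q[2],1),'n',s[i,4],'zmed',np.median(p[:,2]).round(4)); return q
E
python3 - <<'E'
from plan import *
from h import *
c=read_camera('wrist'); rect(c,(.4546,.0644),.042,.062,.08)
go([.4738,.071],.008,106.1)
E
```

```text
rect [451.9  67.3] [120.8  62.3] 16.1 n 11528 zmed 0.0495
t 6.75 pos [0.4761 0.0714 0.0805] phi 105.86 tilt [-8.0e-04 -1.0e+00 -5.9e-03] J [  8.5  12.7 -18.   59.   -0.   -7.3] F [-0.5 -0.4 -0.3] op 0.005
target [0.4738 0.071  0.008 ] shift [0.0013 0.4421 0.012 ] turn [ 0.0038 -0.0027 -0.0005]
```

Request:
play_rows(targets=[[[0,0,0.01],[0.004,-0.003,0]],[[0,0,0.01],[0.004,-0.003,0]],[[0,0,0.01],[0.004,-0.003,0]],[[0,0,0.01],[0.004,-0.003,0]],[[0,0,0.01],[0.004,-0.003,0]],[[0,0,0.01],[0.004,-0.003,0]]], hand=0)

```text
clock: 7.35
ee_pos: [0.4738, 0.0707, 0.0805]
tcp_rot: [0.425, -0.425, -0.565, 0.565]
wrist_force: [1.1, -0.3, -0.2]
opening: 0.989
```

```bash
python3 - <<'E'
from plan import *
go([.4738,.071],.008,106.1)
E
```

```text
t 7.35 pos [0.4738 0.0707 0.0805] phi 106.13 tilt [-8.e-04 -1.e+00  4.e-04] J [  8.5  12.7 -17.9  59.3  -0.   -7.6] F [ 1.1 -0.3 -0.2] op 0.989
target [0.4738 0.071  0.008 ] shift [ 0.0013  0.4421 -0.0006] turn [-0.0002  0.0003 -0.0005]
```

Request:
play_rows(targets=[[[0.001,0.15,0],[0,0,0]],[[0.001,0.28,0],[0,0,0]],[[0.001,0.37,0],[0,0,0]],[[0.001,0.42,0],[0,0,0]],[[0.001,0.44,0],[0,0,0]],[[0.001,0.44,0],[0,0,0]]])

```text
clock: 7.95
ee_pos: [0.4734, 0.0708, -0.0297]
tcp_rot: [0.425, -0.425, -0.565, 0.566]
wrist_force: [-0.2, 0.7, 0.6]
opening: 1.001
```

```bash
python3 - <<'E'
from plan import *
from h import *
go([.4738,.071],.008,106.1)
c=read_camera('wrist'); save('w5.png',c['frame'])
E
```

```text
t 7.95 pos [ 0.4734  0.0708 -0.0297] phi 106.13 tilt [-7.e-04 -1.e+00  1.e-03] J [  8.5  19.2 -27.2  43.7  -0.   -7.6] F [-0.2  0.7  0.6] op 1.001
target [0.4738 0.071  0.008 ] shift [ 0.0003  0.0013 -0.0016] turn [-0.0006  0.0003 -0.0005]
```

View pics/w5.png

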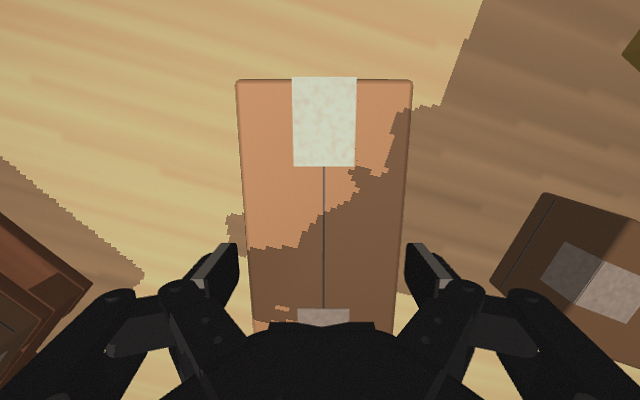

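Fingers (240 and 405 px) now straddle the box around its midline (324). Close.

Request:
play_rows(targets=[[[0,0,0],[0,0,0]],[[0,0,0],[0,0,0]],[[0,0,0],[0,0,0]],[[0,0,0],[0,0,0]],[[0,0,0],[0,0,0]]], hand=1)

```text
clock: 8.5
ee_pos: [0.4747, 0.0711, -0.028]
tcp_rot: [-0.424, 0.426, 0.565, -0.565]
wrist_force: [-2.1, 0.6, 10.3]
opening: 0.712
```

```bash
python3 - <<'E'
from plan import *
from h import *
s=report()
c=read_camera('wrist'); save('w6.png',c['frame'])
P=cloud(c);M=R.from_quat(s['tcp_rot'],scalar_first=True).as_matrix();d=(P-s['ee_pos'])@M
m=(P[...,2]>.042)&(P[...,2]<.058)&(abs(d[...,0])<.045)&(d[...,2]<.12)&(d[...,2]>-.02)
q=d[m]; print('box top in tool x',np.percentile(q[:,0],[.5,99.5]),'z max',np.percentile(q[:,2],99.5))
E
```

```text
t 8.5 pos [ 0.4747  0.0711 -0.028 ] phi 106.12 tilt [-9.0e-04 -1.0e+00 -1.7e-03] J [  8.5  19.1 -27.   43.8  -0.   -7.6] F [-2.1  0.6 10.3] op 0.712
box top in tool x [-0.03312718  0.03520784] z max 0.08218249250295483
```

View pics/w6.png

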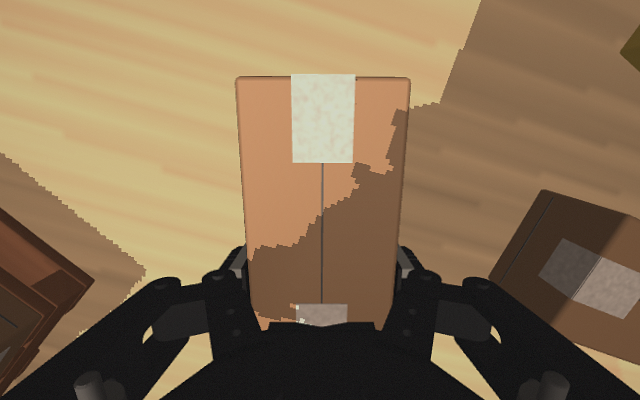

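```bash
sed -i 's/z-.038/z/; s/TRUE shut-tip height/reported TCP height (true shut tip = reported + .038)/' plan.py
python3 - <<'E'
from plan import *
import plan; plan.OFF=.0213
c,d,g=slot(1); print(c,d,g)
go([.4747,.0711],.135,106); go(g,.135,62)
E
```

```text
[ 0.52150307 -0.22606367] -28.00000000000001 [ 0.54030986 -0.23606341]
t 8.55 pos [ 0.4747  0.0711 -0.028 ] phi 106.13 tilt [-9.0e-04 -1.0e+00 -1.7e-03] J [  8.5  19.1 -27.   43.8  -0.   -7.6] F [-3.1  0.3 10.2] op 0.72
target [0.4747 0.0711 0.135 ] shift [-6.00e-04 -6.52e-01 -1.20e-03] turn [ 0.0011  0.0014 -0.0005]
t 8.55 pos [ 0.4747  0.0711 -0.028 ] phi 106.13 tilt [-9.0e-04 -1.0e+00 -1.7e-03] J [  8.5  19.1 -27.   43.8  -0.   -7.6] F [-3.1  0.3 10.2] op 0.72
target [ 0.5403 -0.2361  0.135 ] shift [-1.2538 -0.651   0.0879] turn [ 1.200e-03  4.903e-01 -1.000e-04]
```

Request:
play_rows(targets=[[[0,-0.04,0],[0,0,0]],[[0,-0.12,0],[0,0,0]],[[0,-0.24,0],[0,0,0]],[[0,-0.37,0],[0,0,0]],[[0,-0.5,0],[0,0,0]],[[-0.06,-0.6,0],[0,0.03,0]],[[-0.15,-0.65,0],[0,0.07,0]],[[-0.28,-0.65,0.02],[0,0.12,0]],[[-0.42,-0.65,0.03],[0,0.18,0]],[[-0.55,-0.65,0.04],[0,0.24,0]],[[-0.68,-0.65,0.05],[0,0.3,0]],[[-0.8,-0.65,0.06],[0,0.36,0]],[[-0.9,-0.65,0.07],[0,0.42,0]],[[-0.96,-0.65,0.08],[0,0.47,0]],[[-0.98,-0.65,0.08],[0,0.49,0]],[[-0.98,-0.65,0.08],[0,0.49,0]]])

```text
clock: 10.15
ee_pos: [0.5232, -0.17, 0.1351]
tcp_rot: [-0.606, 0.607, 0.365, -0.364]
wrist_force: [-0.7, 0.8, -2.9]
opening: 0.715
```

```bash
python3 - <<'E'
from plan import *
import plan; plan.OFF=.0213
c,d,g=slot(1); go(g,.095,62)
from h import *
c=read_camera('wrist'); save('w7.png',c['frame'])
E
```

```text
t 10.15 pos [ 0.5232 -0.17    0.1351] phi 62.0 tilt [ 6.e-04 -1.e+00 -2.e-03] J [-18.   18.9  -1.5  69.5   0.   10. ] F [-0.7  0.8 -2.9] op 0.715
target [ 0.5403 -0.2361  0.095 ] shift [-0.2013  0.1606 -0.1842] turn [0.0013 0.     0.0004]
```

View pics/w7.png

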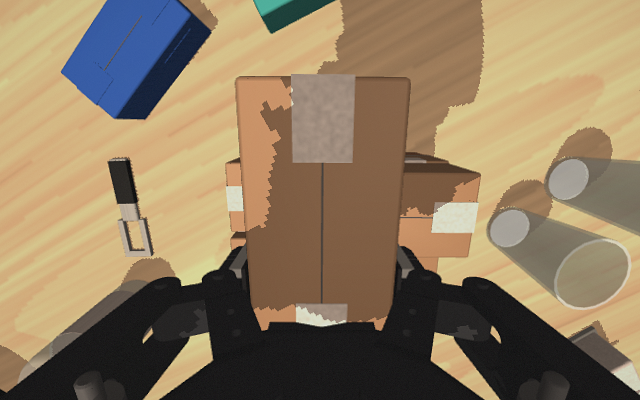

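Request:
play_rows(targets=[[[-0.05,0,-0.05],[0.001,0,0]],[[-0.1,0,-0.1],[0.001,0,0]],[[-0.16,0,-0.15],[0.001,0,0]],[[-0.19,0,-0.18],[0.001,0,0]],[[-0.2,0,-0.184],[0.001,0,0]],[[-0.2,0,-0.184],[0.001,0,0]],[[-0.2,0,-0.184],[0.001,0,0]]])

```text
clock: 10.9
ee_pos: [0.5402, -0.2343, 0.1351]
tcp_rot: [0.606, -0.605, -0.365, 0.365]
wrist_force: [0.6, 0.8, -3.2]
opening: 0.721
```

```bash
python3 - <<'E'
from plan import *
import plan; plan.OFF=.0213
c,d,g=slot(1); go(g,.058,62)
from h import *
for n in ['wrist','side','top']:
    c=read_camera(n); save(n+'8.png',c['frame'] if n!='side' else cv2.resize(c['frame'][120:320,280:460],None,fx=3,fy=3))
    if n=='top': rect(c,g,.16,.23,.1)
E
```

```text
t 10.9 pos [ 0.5402 -0.2343  0.1351] phi 62.16 tilt [ 0.001 -1.    -0.   ] J [-23.5  23.6   5.4  71.7   0.1   4.4] F [ 0.6  0.8 -3.2] op 0.721
target [ 0.5403 -0.2361  0.058 ] shift [-0.0065  0.3085 -0.0036] turn [0.     0.0017 0.0006]
rect [ 515.5 -191.3] [24.3 80.6] 73.2 n 213 zmed 0.2133
```

View pics/wrist8.png

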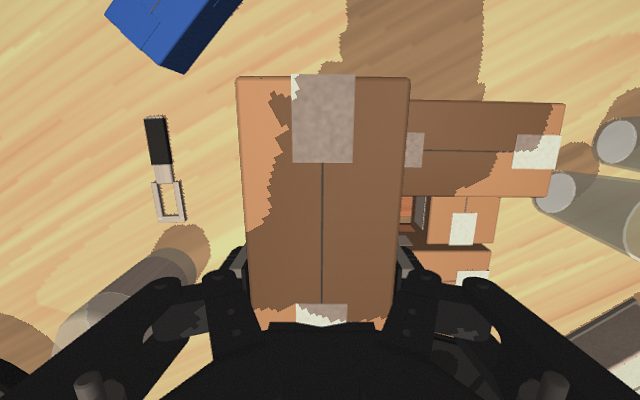

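View pics/side8.png

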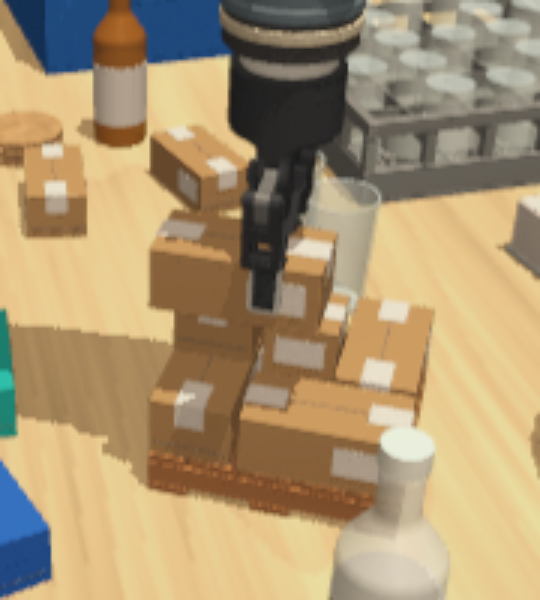

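```bash
cat >> h.py <<'E'
def held(c,s,M,zt):
    # held box top at world z zt: edges in tool coords
    P=cloud(c); d=(P-s['ee_pos'])@M
    m=(abs(P[...,2]-zt)<.012)&(abs(d[...,0])<.045)&(d[...,2]<.13)&(d[...,2]>-.02)
    q=d[m]; b=q[(q[:,2]>.03)&(q[:,2]<.07)]
    print('held: x',np.percentile(b[:,0],[1,99]).round(4),'z max',np.percentile(q[:,2],99.3).round(4),'height',np.median(P[m][:,2]).round(4),'n',m.sum())
E
python3 - <<'E'
from plan import *
from h import *
s=report();M=R.from_quat(s['tcp_rot'],scalar_first=True).as_matrix()
c=read_camera('wrist'); held(c,s,M,.213)
P=cloud(c); m=(abs(P[...,2]-.136)<.006)&(np.hypot(P[...,0]-.541,P[...,1]+.127)<.08)
d=((P-s['ee_pos'])@M)[m]
r=cv2.minAreaRect((d[:,[0,2]]*1000).astype(np.float32)); print('upper_first in tool x,z',r, len(d))
u=(np.array([.5408,-.1272,.136])-s['ee_pos'])@M; print('top-cam says upper at tool',u)
E
```

```text
t 11.05 pos [ 0.5403 -0.2345  0.1352] phi 62.15 tilt [ 8.e-04 -1.e+00 -3.e-04] J [-23.5  23.6   5.4  71.7   0.    4.4] F [-0.5  0.5 -3.4] op 0.72
held: x [-0.0284  0.0314] z max 0.0831 height 0.2126 n 40583
upper_first in tool x,z ((105.92347717285156, 51.56266403198242), (62.19758987426758, 102.79776000976562), 89.85299682617188) 14534
top-cam says upper at tool [ 0.09508679 -0.00073909  0.04971938]
```

Request:
play_rows(targets=[[[-0.005,0.06,-0.002],[0,0.002,0]],[[-0.005,0.15,-0.002],[0,0.002,0]],[[-0.005,0.22,-0.002],[0,0.002,0]],[[-0.005,0.26,-0.002],[0,0.002,0]],[[-0.005,0.28,-0.002],[0,0.002,0]],[[-0.005,0.28,-0.002],[0,0.002,0]]])

```text
clock: 11.7
ee_pos: [0.5402, -0.2358, 0.0651]
tcp_rot: [0.606, -0.606, -0.364, 0.364]
wrist_force: [-0.6, -0.2, -3.8]
opening: 0.717
```

```bash
python3 - <<'E'
from plan import *
from h import *
import plan; plan.OFF=.0213
c,d,g=slot(1); go(g,.058,62); s=telemetry.state()
M=R.from_quat(s['tcp_rot'],scalar_first=True).as_matrix()
c=read_camera('wrist'); held(c,s,M,.143)
P=cloud(c); m=(abs(P[...,2]-.136)<.004)&(np.hypot(P[...,0]-.541,P[...,1]+.127)<.08)
d=((P-s['ee_pos'])@M)[m]; d=d[d[:,0]>.037]
r=cv2.minAreaRect((d[:,[0,2]]*1000).astype(np.float32)); print('upper_first in tool x,z',r, len(d))
E
```

```text
t 11.7 pos [ 0.5402 -0.2358  0.0651] phi 61.97 tilt [ 8.e-04 -1.e+00  1.e-04] J [-23.6  25.6  -1.9  62.4   0.    4.4] F [-0.6 -0.2 -3.8] op 0.717
target [ 0.5403 -0.2361  0.058 ] shift [-0.0007  0.0283 -0.001 ] turn [-0.0001 -0.0003  0.0005]
held: x [-0.0283  0.0442] z max 0.0831 height 0.1425 n 44126
upper_first in tool x,z ((90.24503326416016, 45.29738998413086), (106.56309509277344, 76.58368682861328), 0.11847440153360367) 34621
```

Request:
play_rows(targets=[[[0,0.01,0],[0,0,0]],[[0,0.018,0],[0,0,0]],[[0,0.024,0],[0,0,0]],[[0,0.027,0],[0,0,0]],[[0,0.027,0],[0,0,0]]])

```text
clock: 12.25
ee_pos: [0.5405, -0.2359, 0.0589]
tcp_rot: [-0.606, 0.606, 0.364, -0.364]
wrist_force: [-0.0, -0.2, -2.9]
opening: 0.718
```

Request:
play_rows(targets=[[[0,0.004,0],[0,0,0]],[[0,0.007,0],[0,0,0]],[[0,0.007,0],[0,0,0]]])

```text
clock: 12.55
ee_pos: [0.5407, -0.236, 0.0581]
tcp_rot: [-0.606, 0.607, 0.365, -0.363]
wrist_force: [-4.2, 3.4, 10.5]
opening: 0.718
```

Contact (+10 N). Release, opening gently, and rise.

Request:
play_rows(targets=[[[0,-0.003,0],[0,0,0]],[[0,-0.003,0],[0,0,0]],[[0,-0.003,0],[0,0,0]],[[0,-0.003,0],[0,0,0]]], hand=0)

```text
clock: 12.95
ee_pos: [0.5406, -0.236, 0.0588]
tcp_rot: [-0.606, 0.607, 0.365, -0.363]
wrist_force: [-0.7, 0.1, 0.1]
opening: 1.0
```

Request:
play_rows(targets=[[[0,-0.05,0],[0,0,0]],[[0,-0.15,0],[0,0,0]],[[0,-0.28,0],[0,0,0]],[[0,-0.38,0],[0,0,0]],[[0,-0.4,0],[0,0,0]]])

```text
clock: 13.45
ee_pos: [0.5419, -0.2367, 0.1627]
tcp_rot: [-0.604, 0.608, 0.366, -0.362]
wrist_force: [0.1, -0.4, -0.5]
opening: 1.0
```

```bash
python3 - <<'E'
from plan import *
from h import *
# next B -> slot 2. long axis 84.3; phi -5.7 place -28
B=np.array([.4476,.2372])
c,d,g=slot(2); print(c,d,g)
# at place phi=-28, tool z heading 62; grip offset dir d=62 => +z ; at pick tool z heading=84.3
gp=B+.02*np.array([np.cos(np.radians(84.3)),np.sin(np.radians(84.3))]); print(gp)
go(gp,.135,-5.7)
s=telemetry.state();M=R.from_quat(s['tcp_rot'],scalar_first=True).as_matrix()
c=read_camera('wrist'); save('w9.png',c['frame'])
rect(c,(.541,-.16),.13,.145,.17)
E
```

```text
[ 0.62076367 -0.24599693] 62.0 [ 0.6301531  -0.22833797]
[0.44958639 0.25710111]
t 13.45 pos [ 0.5419 -0.2367  0.1627] phi 61.96 tilt [ 0.0012 -1.     -0.0065] J [-23.6  23.1   8.6  75.1   0.    4.4] F [ 0.1 -0.4 -0.5] op 1.0
target [0.4496 0.2571 0.135 ] shift [1.5697 0.1046 1.2549] turn [0.0032 0.7518 0.0031]
rect [ 539.6 -124.7] [121.3  61.7] 62.2 n 13545 zmed 0.1356
```

View pics/w9.png

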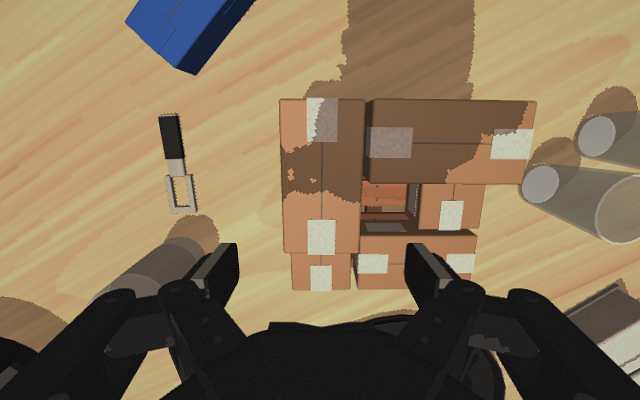

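Request:
play_rows(targets=[[[0.06,0,0.05],[0.003,0.05,0]],[[0.2,0,0.15],[0.003,0.12,0]],[[0.35,0,0.27],[0.003,0.2,0]],[[0.5,0,0.4],[0.003,0.28,0]],[[0.65,0,0.53],[0.003,0.36,0]],[[0.8,0,0.65],[0.003,0.44,0]],[[0.95,0,0.76],[0.003,0.52,0]],[[0.98,0,0.8],[0.003,0.6,0]],[[0.98,0,0.8],[0.003,0.67,0]],[[0.98,0,0.8],[0.003,0.73,0]],[[0.98,0,0.8],[0.003,0.75,0]]])

```text
clock: 14.6
ee_pos: [0.4797, 0.0739, 0.1603]
tcp_rot: [0.707, -0.705, 0.035, -0.036]
wrist_force: [-0.6, 0.3, 0.6]
opening: 1.0
```

```bash
python3 - <<'E'
from plan import *
go([.4496,.2571],.09,-5.7)
from h import *
c=read_camera('top'); save('t10.png',c['frame']); rect(c,(.541,-.127),.125,.15,.075);rect(c,(.5215,-.226),.125,.15,.075);rect(c,(.57,-.2),.07,.15,.2)
E
```

```text
t 14.6 pos [0.4797 0.0739 0.1603] phi -5.72 tilt [ 0.002  -1.      0.0024] J [ 8.700e+00  1.080e+01 -8.400e+00  7.060e+01  1.000e-01  1.044e+02] F [-0.6  0.3  0.6] op 1.0
target [0.4496 0.2571 0.09  ] shift [-0.1933  0.2826  0.7164] turn [-0.0015 -0.0002  0.0013]
rect [ 541.9 -127.4] [120.1  62.6] 61.6 n 863 zmed 0.1371
rect [ 522.2 -225.8] [ 62.5 120.8] 61.7 n 862 zmed 0.1371
rect [ 581.2 -186.1] [189.7 189. ] 62.4 n 3398 zmed 0.1298
```

Request:
play_rows(targets=[[[-0.03,0.02,0.1],[-0.001,0,0.001]],[[-0.07,0.06,0.25],[-0.001,0,0.001]],[[-0.12,0.12,0.42],[-0.001,0,0.001]],[[-0.16,0.2,0.58],[-0.001,0,0.001]],[[-0.18,0.26,0.68],[-0.001,0,0.001]],[[-0.193,0.28,0.716],[-0.001,0,0.001]],[[-0.193,0.28,0.716],[-0.001,0,0.001]],[[-0.193,0.28,0.716],[-0.001,0,0.001]]])

```text
clock: 15.45
ee_pos: [0.45, 0.2561, 0.0911]
tcp_rot: [0.706, -0.706, 0.035, -0.036]
wrist_force: [-0.2, -0.7, 0.6]
opening: 0.998
```

```bash
python3 - <<'E'
from plan import *
go([.4496,.2571],-.028,-5.7)
from h import *
c=read_camera('wrist'); save('w11.png',c['frame']); rect(c,(.4476,.2372),.042,.062,.08)
E
```

```text
t 15.45 pos [0.45   0.2561 0.0911] phi -5.74 tilt [ 7.e-04 -1.e+00  6.e-04] J [ 29.6  16.6 -11.2  62.1   0.  125.4] F [-0.2 -0.7  0.6] op 0.998
target [ 0.4496  0.2571 -0.028 ] shift [-0.0023  0.4762  0.0037] turn [-0.0004 -0.0004  0.0004]
rect [445.3 239.9] [122.3  62.2] 84.2 n 9733 zmed 0.0494
```

View pics/w11.png

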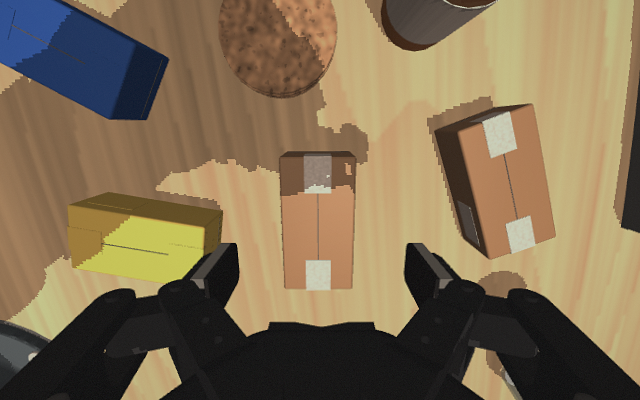

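Request:
play_rows(targets=[[[-0.002,0.15,0.004],[0,0,0]],[[-0.002,0.28,0.004],[0,0,0]],[[-0.002,0.38,0.004],[0,0,0]],[[-0.002,0.45,0.004],[0,0,0]],[[-0.002,0.476,0.004],[0,0,0]],[[-0.002,0.476,0.004],[0,0,0]],[[-0.002,0.476,0.004],[0,0,0]]])

```text
clock: 16.2
ee_pos: [0.4509, 0.257, -0.0265]
tcp_rot: [0.707, -0.706, 0.035, -0.037]
wrist_force: [-1.1, 1.0, -0.2]
opening: 1.002
```

Request:
play_rows(targets=[[[0,0,0],[0,0,0]],[[0,0,0],[0,0,0]],[[0,0,0],[0,0,0]],[[0,0,0],[0,0,0]],[[0,0,0],[0,0,0]]], hand=1)

```text
clock: 16.7
ee_pos: [0.4515, 0.2574, -0.0252]
tcp_rot: [0.707, -0.705, 0.035, -0.037]
wrist_force: [-4.7, -2.3, 15.7]
opening: 0.717
```

```bash
python3 - <<'E'
from plan import *
from h import *
s=report();M=R.from_quat(s['tcp_rot'],scalar_first=True).as_matrix()
b=(np.array([.4476,.2372,0])-s['ee_pos'])@M; print('box centre in tool (top cam)',b)
c=read_camera('wrist'); held(c,s,M,.05); save('w12.png',c['frame'])
import plan; plan.OFF=-b[2]
cc,d,g=slot(2); go(g,.135,-28)
E
```

```text
t 16.7 pos [ 0.4515  0.2574 -0.0252] phi -5.82 tilt [ 0.0036 -1.      0.0028] J [ 29.7  22.7 -21.   46.    0.  125.5] F [-4.7 -2.3 15.7] op 0.717
box centre in tool (top cam) [-0.0017106  -0.02528861 -0.02041379]
held: x [-0.0294  0.0303] z max 0.0427 height 0.0494 n 21426
t 16.75 pos [ 0.4514  0.2574 -0.0252] phi -5.82 tilt [ 0.0035 -1.      0.0028] J [ 29.7  22.7 -21.   46.    0.  125.5] F [-4.2 -1.9 15.3] op 0.712
target [ 0.6303 -0.228   0.135 ] shift [ 0.9111 -0.6429 -1.8571] turn [-0.0022  0.2464  0.0019]
```

View pics/w12.png

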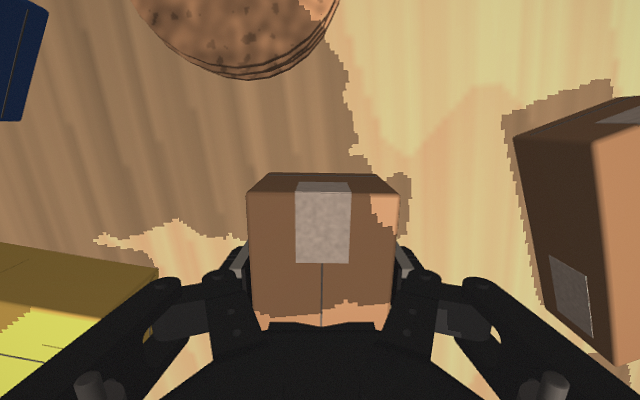

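Request:
play_rows(targets=[[[0,-0.04,0],[0,0,0]],[[0,-0.12,0],[0,0,0]],[[0,-0.24,0],[0,0,0]],[[0,-0.37,0],[0,0,0]],[[0.02,-0.5,-0.05],[0,0.01,0]],[[0.07,-0.6,-0.13],[0,0.02,0]],[[0.13,-0.66,-0.25],[0,0.04,0]],[[0.19,-0.68,-0.38],[0,0.07,0]],[[0.26,-0.68,-0.52],[0,0.1,0]],[[0.33,-0.68,-0.66],[0,0.13,0]],[[0.39,-0.68,-0.79],[0,0.16,0]],[[0.44,-0.68,-0.9],[0,0.19,0]],[[0.47,-0.68,-0.96],[0,0.22,0]],[[0.48,-0.68,-0.98],[-0.002,0.246,0.002]],[[0.48,-0.68,-0.98],[-0.002,0.246,0.002]]])

```text
clock: 18.25
ee_pos: [0.5455, 0.0006, 0.1448]
tcp_rot: [0.686, -0.686, 0.172, -0.172]
wrist_force: [0.0, 0.7, -3.4]
opening: 0.714
```

```bash
python3 - <<'E'
from plan import *
import plan; plan.OFF=.0204
cc,d,g=slot(2); go(g,.142,-28)
E
```

```text
t 18.25 pos [0.5455 0.0006 0.1448] phi -28.09 tilt [-2.e-04 -1.e+00  3.e-04] J [ 1.000e-01  1.830e+01 -9.000e-01  7.080e+01  0.000e+00  1.181e+02] F [ 0.   0.7 -3.4] op 0.714
target [ 0.6303 -0.228   0.142 ] shift [ 0.7299  0.011  -0.647 ] turn [-0.0002 -0.001  -0.0001]
```

Request:
play_rows(targets=[[[0.06,0.01,-0.05],[0,-0.001,0]],[[0.17,0.01,-0.15],[0,-0.001,0]],[[0.31,0.01,-0.28],[0,-0.001,0]],[[0.45,0.01,-0.4],[0,-0.001,0]],[[0.58,0.01,-0.51],[0,-0.001,0]],[[0.67,0.01,-0.6],[0,-0.001,0]],[[0.72,0.01,-0.64],[0,-0.001,0]],[[0.73,0.01,-0.647],[0,-0.001,0]],[[0.73,0.01,-0.647],[0,-0.001,0]],[[0.73,0.01,-0.647],[0,-0.001,0]]])

```text
clock: 19.25
ee_pos: [0.6303, -0.2266, 0.1425]
tcp_rot: [0.686, -0.686, 0.171, -0.17]
wrist_force: [0.3, -0.0, -2.9]
opening: 0.717
```

```bash
python3 - <<'E'
from plan import *
import plan; plan.OFF=.0204
cc,d,g=slot(2); go(g,.07,-28)
from h import *
s=telemetry.state();M=R.from_quat(s['tcp_rot'],scalar_first=True).as_matrix()
c=read_camera('wrist'); held(c,s,M,.222); save('w13.png',c['frame'])
for e in [(.541,-.127),(.522,-.226)]:
    q=rect(c,e,.13,.143,.075); print('tool',((np.array([q[0][0]/1000,q[0][1]/1000,.136])-s['ee_pos'])@M).round(4))
c=read_camera('side'); save('s13.png',cv2.resize(c['frame'][120:320,280:460],None,fx=3,fy=3))
E
```

```text
t 19.25 pos [ 0.6303 -0.2266  0.1425] phi -27.91 tilt [-4.e-04 -1.e+00  6.e-04] J [-19.8  34.   22.9  78.9   0.   98.1] F [ 0.3 -0.  -2.9] op 0.717
target [ 0.6303 -0.228   0.07  ] shift [ 0.0027  0.2898 -0.005 ] turn [-0.0004  0.001  -0.0002]
held: x [-0.0299  0.0299] z max 0.0425 height 0.217 n 21499
rect [ 539.9 -125. ] [121.   63.9] 61.5 n 16116 zmed 0.1356
tool [-0.1275  0.0065  0.0475]
rect [ 514.7 -212. ] [ 49.6 101.1] 62.2 n 4421 zmed 0.1354
tool [-0.109   0.0065 -0.0412]
```

View pics/w13.png

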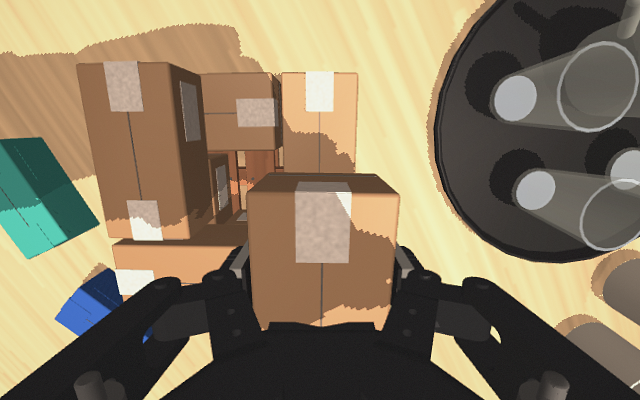

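View pics/s13.png

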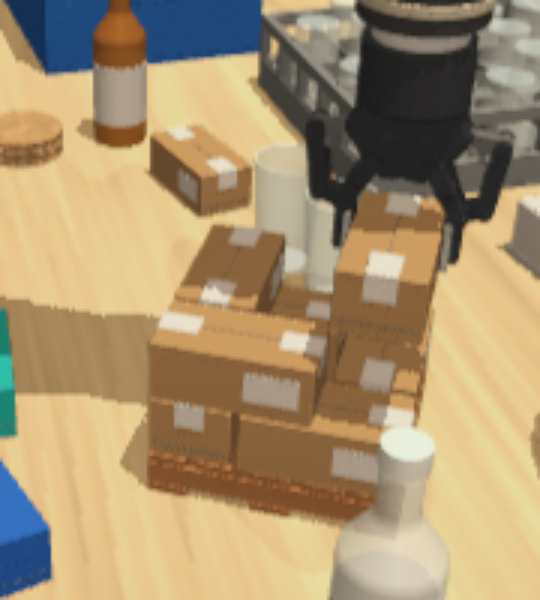

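Request:
play_rows(targets=[[[0,0.06,-0.006],[0,0.001,0]],[[0,0.15,-0.006],[0,0.001,0]],[[0,0.23,-0.006],[0,0.001,0]],[[0,0.28,-0.006],[0,0.001,0]],[[0,0.29,-0.006],[0,0.001,0]],[[0,0.29,-0.006],[0,0.001,0]]])

```text
clock: 19.95
ee_pos: [0.6297, -0.2278, 0.0705]
tcp_rot: [0.686, -0.686, 0.171, -0.171]
wrist_force: [0.8, 0.6, -2.8]
opening: 0.72
```

```bash
python3 - <<'E'
from plan import *
import plan; plan.OFF=.0204
cc,d,g=slot(2); go(g,.0605,-28)
from h import *
s=telemetry.state();M=R.from_quat(s['tcp_rot'],scalar_first=True).as_matrix()
c=read_camera('wrist'); held(c,s,M,.147); save('w14.png',c['frame'])
q=rect(c,(.541,-.127),.13,.143,.075); print('tool',((np.array([q[0][0]/1000,q[0][1]/1000,.136])-s['ee_pos'])@M).round(4))
E
```

```text
t 19.95 pos [ 0.6297 -0.2278  0.0705] phi -27.98 tilt [-1.e-04 -1.e+00  5.e-04] J [-19.9  35.   14.2  69.2   0.   98.1] F [ 0.8  0.6 -2.8] op 0.72
target [ 0.6303 -0.228   0.0605] shift [0.0028 0.0399 0.0004] turn [-0.0003  0.0002 -0.    ]
held: x [-0.0299  0.0298] z max 0.0426 height 0.145 n 21378
rect [ 539.  -133.3] [136.9  63.5] 58.9 n 30671 zmed 0.1355
tool [-0.1244 -0.0655  0.0409]
```

View pics/w14.png

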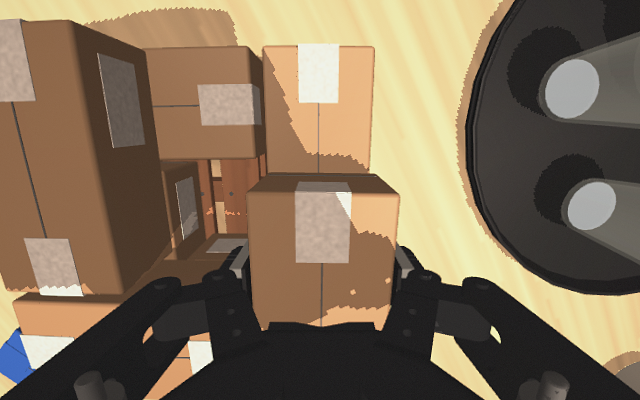

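Request:
play_rows(targets=[[[0,0.012,0],[0,0,0]],[[0,0.022,0],[0,0,0]],[[0,0.03,0],[0,0,0]],[[0,0.033,0],[0,0,0]],[[0,0.033,0],[0,0,0]]])

```text
clock: 20.5
ee_pos: [0.6299, -0.2279, 0.0626]
tcp_rot: [0.686, -0.686, 0.171, -0.171]
wrist_force: [0.0, 0.3, -3.6]
opening: 0.718
```

Request:
play_rows(targets=[[[0,0.004,0],[0,0,0]],[[0,0.008,0],[0,0,0]],[[0,0.008,0],[0,0,0]]])

```text
clock: 20.8
ee_pos: [0.6301, -0.2281, 0.0609]
tcp_rot: [0.686, -0.686, 0.171, -0.171]
wrist_force: [-1.0, -1.0, -0.6]
opening: 0.72
```

Partial contact; a little more.

Request:
play_rows(targets=[[[0,0.003,0],[0,0,0]],[[0,0.004,0],[0,0,0]],[[0,0.004,0],[0,0,0]]])

```text
clock: 21.1
ee_pos: [0.6301, -0.2282, 0.0609]
tcp_rot: [0.686, -0.686, 0.17, -0.172]
wrist_force: [-6.3, 0.7, 9.4]
opening: 0.718
```

Request:
play_rows(targets=[[[0,-0.001,0],[0,0,0]],[[0,-0.001,0],[0,0,0]],[[0,-0.001,0],[0,0,0]],[[0,-0.001,0],[0,0,0]]], hand=0)

```text
clock: 21.5
ee_pos: [0.6302, -0.2282, 0.061]
tcp_rot: [0.686, -0.686, 0.17, -0.172]
wrist_force: [-0.0, 0.1, 0.2]
opening: 1.001
```

Request:
play_rows(targets=[[[0,-0.05,0],[0,0,0]],[[0,-0.15,0],[0,0,0]],[[0,-0.28,0],[0,0,0]],[[0,-0.38,0],[0,0,0]],[[0,-0.4,0],[0,0,0]]])

```text
clock: 22.0
ee_pos: [0.6313, -0.2286, 0.1653]
tcp_rot: [-0.686, 0.686, -0.168, 0.174]
wrist_force: [0.0, -0.5, -0.2]
opening: 1.0
```

```bash
python3 - <<'E'
from plan import *
from h import *
# C -> slot 3. long 105, short 15; phi 15 -> place phi 62
Cc=np.array([.6093,.2556])
c,d,g=slot(3); print(c,d,g)   # place phi 62: tool z heading 152 = d => grip on +z side
a=np.radians(105.); gp=Cc+.02*np.array([np.cos(a),np.sin(a)]); print(gp)
go(gp,.16,15)
c=read_camera('wrist'); save('w15.png',c['frame'])
rect(c,(.541,-.127),.13,.142,.075)
E
```

```text
[ 0.64069693 -0.14673633] 152.0 [ 0.62303797 -0.1373469 ]
[0.60412362 0.27491852]
t 22.0 pos [ 0.6313 -0.2286  0.1653] phi -27.99 tilt [ 0.007  -1.      0.0014] J [-19.9  33.7  25.7  81.6   0.   98.1] F [ 0.  -0.5 -0.2] op 1.0
target [0.6041 0.2749 0.16  ] shift [-1.0416  0.0164  1.7274] turn [ 0.0008 -0.4777  0.0046]
rect [ 540.  -125.4] [121.8  63.5] 61.7 n 13259 zmed 0.1356
```

View pics/w15.png

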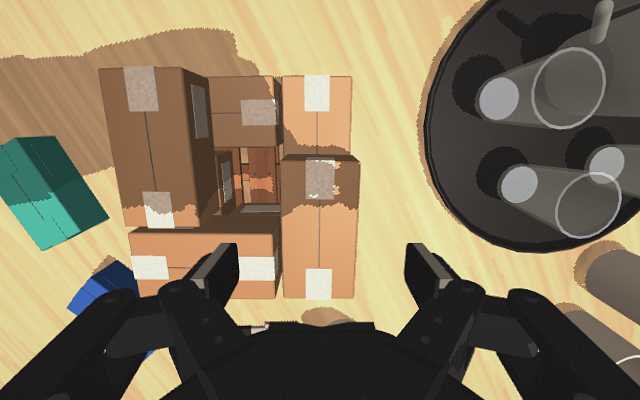

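Request:
play_rows(targets=[[[-0.06,0,0.1],[0,-0.08,0]],[[-0.15,0,0.25],[0,-0.17,0]],[[-0.25,0,0.42],[0,-0.26,0]],[[-0.35,0,0.58],[0,-0.35,0]],[[-0.44,0,0.73],[0,-0.44,0]],[[-0.5,0,0.84],[0,-0.53,0]],[[-0.53,0,0.88],[0,-0.62,0]],[[-0.53,0,0.88],[0,-0.71,0]],[[-0.53,0,0.88],[0,-0.8,0]],[[-0.53,0,0.88],[0,-0.89,0]],[[-0.53,0,0.88],[0,-0.95,0]]])

```text
clock: 23.15
ee_pos: [0.6169, 0.028, 0.163]
tcp_rot: [-0.618, 0.62, 0.343, -0.341]
wrist_force: [-0.6, 0.4, -0.4]
opening: 0.997
```

```bash
python3 - <<'E'
from plan import *
from h import *
go([.6041,.2749],.13,150)
c=read_camera('top'); save('t16.png',c['frame']); 
for e in [(.541,-.127),(.522,-.226),(.6208,-.246)]: rect(c,e,.125,.15,.066)
rect(c,(.58,-.19),.07,.15,.2)
E
```

```text
t 23.15 pos [0.6169 0.028  0.163 ] phi 57.84 tilt [ 0.001  -1.     -0.0048] J [ 2.7 26.6 13.9 77.  -0.1 34.8] F [-0.6  0.4 -0.4] op 0.997
target [0.6041 0.2749 0.13  ] shift [0.8087 0.1299 0.5695] turn [ 0.0029 -1.024  -0.002 ]
rect [ 540.3 -130. ] [125.9  62.3] 61.5 n 854 zmed 0.1371
rect [ 530. -211.] [ 95.4 121.8] 61.9 n 1001 zmed 0.1373
rect [ 607.1 -236.8] [120.3  97.7] 61.6 n 999 zmed 0.1371
rect [ 581.9 -186. ] [188.6 190.7] 62.2 n 3634 zmed 0.1358
```

View pics/t16.png

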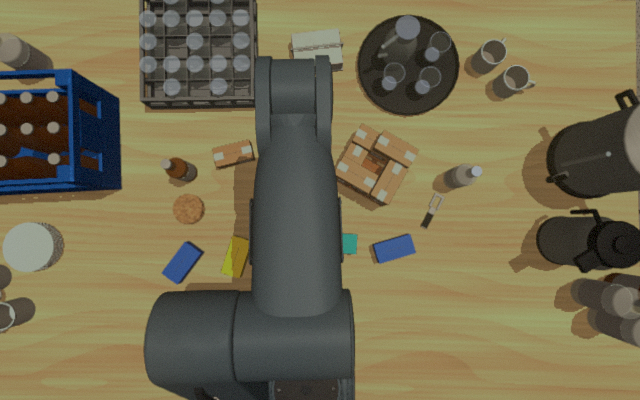

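Request:
play_rows(targets=[[[0.07,0,0.05],[0,-0.08,0]],[[0.2,0,0.14],[0,-0.17,0]],[[0.35,0,0.25],[0,-0.26,0]],[[0.5,0,0.35],[0,-0.35,0]],[[0.63,0,0.45],[0,-0.44,0]],[[0.73,0,0.52],[0,-0.53,0]],[[0.79,0.02,0.56],[0,-0.62,0]],[[0.81,0.04,0.57],[0,-0.71,0]],[[0.81,0.06,0.57],[0,-0.8,0]],[[0.81,0.08,0.57],[0,-0.89,0]],[[0.81,0.1,0.57],[0,-0.97,0]],[[0.81,0.1,0.57],[0,-1,0]]])

```text
clock: 24.4
ee_pos: [0.6024, 0.2748, 0.1361]
tcp_rot: [0.192, -0.195, -0.68, 0.681]
wrist_force: [-0.1, 0.0, 0.8]
opening: 0.997
```

```bash
python3 - <<'E'
from plan import *
go([.6041,.2749],.09,195)
E
```

```text
t 24.4 pos [0.6024 0.2748 0.1361] phi 148.25 tilt [-3.7e-03 -1.0e+00  8.0e-04] J [ 24.6  32.8  20.   77.1  -0.2 -33.6] F [-0.1  0.   0.8] op 0.997
target [0.6041 0.2749 0.09  ] shift [-0.0051  0.1843 -0.0041] turn [-0.0015 -0.5194 -0.002 ]
```

Request:
play_rows(targets=[[[-0.005,0.02,-0.004],[-0.001,-0.09,-0.002]],[[-0.005,0.05,-0.004],[-0.001,-0.18,-0.002]],[[-0.005,0.09,-0.004],[-0.001,-0.27,-0.002]],[[-0.005,0.13,-0.004],[-0.001,-0.36,-0.002]],[[-0.005,0.16,-0.004],[-0.001,-0.45,-0.002]],[[-0.005,0.18,-0.004],[-0.001,-0.519,-0.002]],[[-0.005,0.18,-0.004],[-0.001,-0.519,-0.002]],[[-0.005,0.18,-0.004],[-0.001,-0.519,-0.002]]])

```text
clock: 25.2
ee_pos: [0.6038, 0.2748, 0.0909]
tcp_rot: [-0.09, 0.091, -0.701, 0.702]
wrist_force: [-0.7, 0.2, 0.7]
opening: 0.999
```

```bash
python3 - <<'E'
from plan import *
go([.6041,.2749],-.027,195)
from h import *
c=read_camera('wrist'); save('w17.png',c['frame']); rect(c,(.6093,.2556),.042,.062,.08)
E
```

```text
t 25.2 pos [0.6038 0.2748 0.0909] phi -165.3 tilt [ 9.e-04 -1.e+00  7.e-04] J [ 24.5  33.8  15.1  71.4  -0.  -80.2] F [-0.7  0.2  0.7] op 0.999
target [ 0.6041  0.2749 -0.027 ] shift [-0.0016  0.4715 -0.0005] turn [-0.0005 -0.0033  0.0006]
rect [607.4 259.4] [ 62.4 121.4] 15.5 n 10881 zmed 0.0496
```

View pics/w17.png

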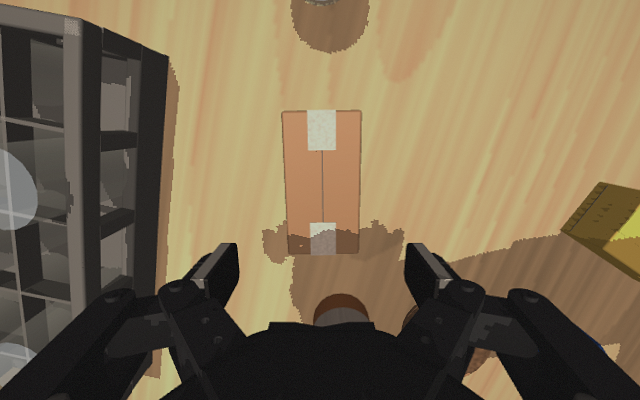

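```bash
python3 - <<'E'
from plan import *
from h import *
import pickle
s=telemetry.state();M=R.from_quat(s['tcp_rot'],scalar_first=True).as_matrix()
c=pickle.load(open('d0.pkl','rb'))['top']; P=cloud(c)
m=(P[...,2]>.03)&(P[...,0]>.63)&(P[...,1]>.15)&(P[...,1]<.5)
n,l,st,_=cv2.connectedComponentsWithStats(m.astype(np.uint8))
for i in range(1,n):
    if st[i,4]>100:
        q=P[l==i]; d=(q-s['ee_pos'])@M; print(st[i],q.min(0),q.max(0)); e=d[abs(d[:,2])<.06]; print('tool x max(neg side)',np.sort(e[:,0])[-5:] if len(e) else None, q[q[:,0]<q[:,0].min()+.02].mean(0))
m=(P[...,2]>.03)&(np.hypot(P[...,0]-.547,P[...,1]-.395)<.06); d=(P[m]-s['ee_pos'])@M; print('bottle tool x',d[:,0].min(),d[:,0].max(),'z',d[:,2].min(),d[:,2].max())
c=read_camera('wrist'); d=(cloud(c)-s['ee_pos'])@M
f=d[(c['range_z']>0)&(c['range_z']<.19)&(d[...,1]>-.2)&(d[...,1]<-.02)]
print('gripper x extent',f[:,0].min(),f[:,0].max(),'z',f[:,2].min(),f[:,2].max())
E
```

```text
[ 149    0  109  108 8805] [0.75240799 0.18470419 0.03006196] [1.11042381 0.49997741 0.12683057]
tool x max(neg side) [-0.15338405 -0.15293623 -0.15281375 -0.15280858 -0.15267331] [0.76448525 0.36265633 0.0729128 ]
[223 139  29   9 129] [0.63004226 0.19928264 0.0323055 ] [0.65453699 0.28527885 0.05859854]
tool x max(neg side) [-0.01528023 -0.01443284 -0.01410212 -0.01353311 -0.01331504] [0.63750956 0.2336188  0.05069493]
bottle tool x -0.009282172968275387 0.05160264178118764 z -0.17111795725879123 -0.10767542571770553
gripper x extent -0.2336648426543744 0.07439500515762688 z -0.0964158396240486 0.05623625961703662
```

Request:
play_rows(targets=[[[-0.002,0.15,0],[0,-0.003,0]],[[-0.002,0.28,0],[0,-0.003,0]],[[-0.002,0.38,0],[0,-0.003,0]],[[-0.002,0.45,0],[0,-0.003,0]],[[-0.002,0.472,0],[0,-0.003,0]],[[-0.002,0.472,0],[0,-0.003,0]],[[-0.002,0.472,0],[0,-0.003,0]]])

```text
clock: 26.0
ee_pos: [0.6054, 0.2753, -0.0255]
tcp_rot: [-0.093, 0.092, -0.701, 0.701]
wrist_force: [0.7, 0.6, 0.7]
opening: 1.003
```

Request:
play_rows(targets=[[[0,0,0],[0,0,0]],[[0,0,0],[0,0,0]],[[0,0,0],[0,0,0]],[[0,0,0],[0,0,0]],[[0,0,0],[0,0,0]]], hand=1)

```text
clock: 26.5
ee_pos: [0.6059, 0.2757, -0.024]
tcp_rot: [0.093, -0.091, 0.701, -0.701]
wrist_force: [-4.4, -0.3, 10.6]
opening: 0.716
```

```bash
python3 - <<'E'
from plan import *
from h import *
s=report();M=R.from_quat(s['tcp_rot'],scalar_first=True).as_matrix()
b=(np.array([.6095,.2557,0])-s['ee_pos'])@M; print('box centre in tool (top cam)',b)
c=read_camera('wrist'); held(c,s,M,.05); save('w18.png',c['frame'])
import plan; plan.OFF=b[2]
cc,d,g=slot(3); go(g,.142,242)
E
```

```text
t 26.5 pos [ 0.6059  0.2757 -0.024 ] phi -165.01 tilt [-3.1e-03 -1.0e+00 -1.0e-04] J [ 24.5  37.8   4.9  56.9  -0.  -80.5] F [-4.4 -0.3 10.6] op 0.716
box centre in tool (top cam) [ 0.00160106 -0.02399806  0.02022227]
held: x [-0.03    0.0299] z max 0.076 height 0.0496 n 35934
t 26.55 pos [ 0.6059  0.2757 -0.024 ] phi -165.01 tilt [-3.1e-03 -1.0e+00 -1.0e-04] J [ 24.5  37.8   4.9  56.9  -0.  -80.5] F [-3.1 -0.8  9.3] op 0.718
target [ 0.6228 -0.1372  0.142 ] shift [ 0.3597 -0.6653  1.6129] turn [-0.0007 -0.5223 -0.0019]
```

View pics/w18.png

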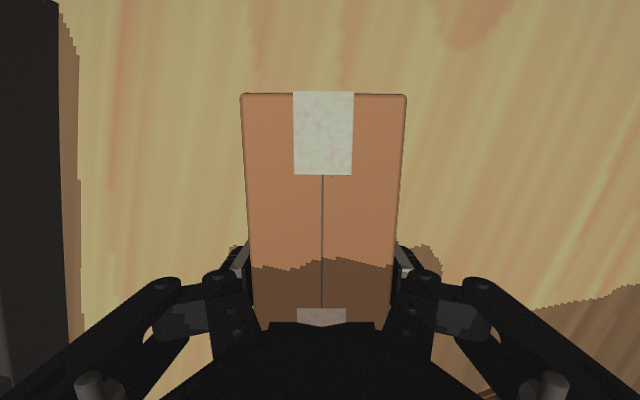

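Request:
play_rows(targets=[[[0,-0.04,0],[0,0,0]],[[0,-0.12,0],[0,0,0]],[[0,-0.24,0],[0,0,0]],[[0,-0.37,0],[0,0,0]],[[0,-0.5,0],[0,0,0]],[[0.01,-0.6,0.06],[0,-0.02,0]],[[0.03,-0.66,0.16],[0,-0.06,0]],[[0.06,-0.67,0.3],[0,-0.12,0]],[[0.09,-0.67,0.44],[0,-0.18,0]],[[0.12,-0.67,0.57],[0,-0.25,0]],[[0.15,-0.67,0.7],[0,-0.32,0]],[[0.18,-0.67,0.82],[0,-0.39,0]],[[0.2,-0.67,0.9],[0,-0.46,0]],[[0.2,-0.67,0.93],[0,-0.51,0]],[[0.2,-0.67,0.93],[-0.001,-0.522,-0.002]],[[0.2,-0.67,0.93],[-0.001,-0.522,-0.002]]])

```text
clock: 28.15
ee_pos: [0.6172, 0.0383, 0.1437]
tcp_rot: [0.364, -0.364, 0.607, -0.606]
wrist_force: [-0.3, -0.1, -5.1]
opening: 0.716
```

```bash
python3 - <<'E'
from plan import *
import plan; plan.OFF=.018
cc,d,g=slot(3); go(g,.142,242)
E
```

```text
t 28.15 pos [0.6172 0.0383 0.1437] phi -118.12 tilt [-1.e-04 -1.e+00 -5.e-04] J [   3.5   27.2   12.    74.9    0.  -148.3] F [-0.3 -0.1 -5.1] op 0.716
target [ 0.6248 -0.1383  0.142 ] shift [0.6086 0.0066 0.3597] turn [ 0.0003 -0.0013 -0.0001]
```

Request:
play_rows(targets=[[[0.05,0,0.03],[0,-0.001,0]],[[0.15,0,0.09],[0,-0.001,0]],[[0.28,0,0.17],[0,-0.001,0]],[[0.41,0,0.25],[0,-0.001,0]],[[0.52,0,0.31],[0,-0.001,0]],[[0.59,0,0.35],[0,-0.001,0]],[[0.61,0,0.36],[0,-0.001,0]],[[0.61,0,0.36],[0,-0.001,0]],[[0.61,0,0.36],[0,-0.001,0]]])

```text
clock: 29.05
ee_pos: [0.6247, -0.1377, 0.1437]
tcp_rot: [0.364, -0.364, 0.606, -0.606]
wrist_force: [0.6, -0.9, -3.8]
opening: 0.716
```

```bash
python3 - <<'E'
from plan import *
import plan; plan.OFF=.018
cc,d,g=slot(3); go(g,.075,242)
from h import *
s=telemetry.state();M=R.from_quat(s['tcp_rot'],scalar_first=True).as_matrix()
c=read_camera('wrist'); held(c,s,M,.216); save('w19.png',c['frame'])
P=cloud(c); d=(P-s['ee_pos'])@M; m=(abs(P[...,2]-.1355)<.005)
q=d[m]; np.save('q19.npy',np.c_[d[...,0][m],d[...,2][m],np.argwhere(m)])
n,l,st,_=cv2.connectedComponentsWithStats(m.astype(np.uint8))
for i in range(1,n):
    if st[i,4]>500:
        e=d[l==i][:,[0,2]]*1000; print(st[i],cv2.minAreaRect(e.astype(np.float32)),np.percentile(e,[.5,99.5],axis=0).round(1).tolist())
c=read_camera('side'); save('s19.png',cv2.resize(c['frame'][120:320,280:460],None,fx=3,fy=3))
E
```

```text
t 29.05 pos [ 0.6247 -0.1377  0.1437] phi -118.02 tilt [-3.e-04 -1.e+00 -7.e-04] J [ -12.4   29.9   16.4   76.5    0.  -164.4] F [ 0.6 -0.9 -3.8] op 0.716
target [ 0.6248 -0.1383  0.075 ] shift [0.0019 0.2748 0.0014] turn [ 0.0004 -0.0002 -0.0002]
held: x [-0.0308  0.029 ] z max 0.0767 height 0.2171 n 36029
[  400   107   157    93 13269] ((104.20977783203125, 45.978797912597656), (62.37583541870117, 103.74347686767578), 89.09453582763672) [[53.4, 15.6], [154.2, 76.8]]
[ 443  207   95   93 6357] ((124.65435028076172, -29.039405822753906), (75.65731811523438, 62.91181564331055), 89.34747314453125) [[93.8, -62.0], [154.9, 8.5]]
```

View pics/w19.png

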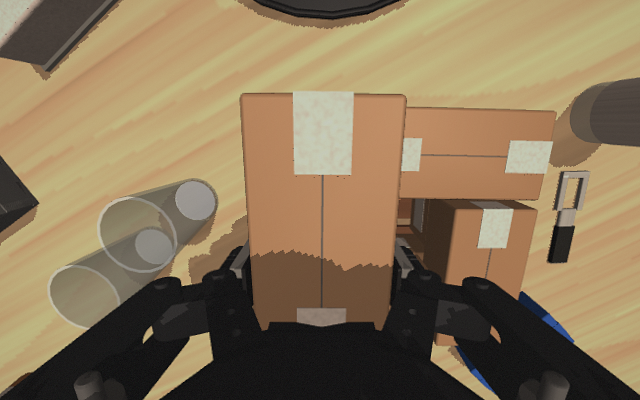

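View pics/s19.png

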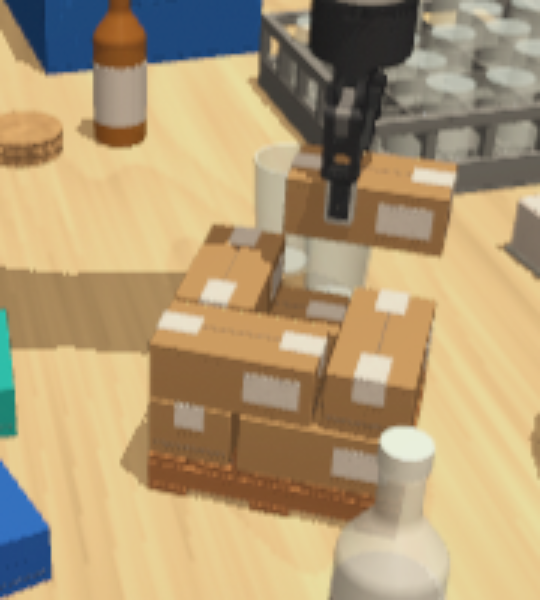

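Request:
play_rows(targets=[[[-0.002,0.06,0.001],[0,0,0]],[[-0.002,0.15,0.001],[0,0,0]],[[-0.002,0.22,0.001],[0,0,0]],[[-0.002,0.26,0.001],[0,0,0]],[[-0.002,0.28,0.001],[0,0,0]],[[-0.002,0.28,0.001],[0,0,0]]])

```text
clock: 29.75
ee_pos: [0.6252, -0.1368, 0.0737]
tcp_rot: [0.364, -0.365, 0.606, -0.606]
wrist_force: [-0.0, 0.9, -3.7]
opening: 0.714
```

```bash
python3 - <<'E'
from plan import *
import plan; plan.OFF=.018
cc,d,g=slot(3); go(g,.0645,242)
from h import *
s=telemetry.state();M=R.from_quat(s['tcp_rot'],scalar_first=True).as_matrix()
c=read_camera('wrist'); save('w20.png',c['frame'])
P=cloud(c); d=(P-s['ee_pos'])@M; m=(abs(P[...,2]-.1355)<.005)&(d[...,0]>.0345)
n,l,st,_=cv2.connectedComponentsWithStats(m.astype(np.uint8))
for i in range(1,n):
    if st[i,4]>500:
        e=d[l==i][:,[0,2]]*1000; print(st[i],cv2.minAreaRect(e.astype(np.float32)),np.percentile(e,[.5,99.5],axis=0).round(1).tolist())
m=(abs(P[...,2]-.146)<.008)&(d[...,0]<.0335)&(d[...,0]>-.06)&(d[...,2]>0)&(d[...,2]<.1); e=d[m][:,[0,2]]*1000; print(cv2.minAreaRect(e.astype(np.float32)),np.percentile(e,[.5,99.5],axis=0),np.median(P[m][:,2]))
E
```

```text
t 29.75 pos [ 0.6252 -0.1368  0.0737] phi -117.95 tilt [-2.e-04 -1.e+00 -9.e-04] J [ -12.4   31.3    8.4   67.2    0.  -164.4] F [-0.   0.9 -3.7] op 0.714
target [ 0.6248 -0.1383  0.0645] shift [0.0061 0.0367 0.0015] turn [ 0.0005  0.0006 -0.0002]
[  399    95   241   143 32405] ((94.38508605957031, 46.163780212402344), (62.218143463134766, 118.4869155883789), 89.18269348144531) [[35.8, 16.0], [146.6, 77.0]]
[ 509  246  131  120 9941] ((125.6875, -26.225982666015625), (70.87549591064453, 64.0234146118164), 88.8044662475586) [[94.7, -56.3], [155.9, 8.8]]
[ 430  345   70   55 1514] ((80.244384765625, -65.75469970703125), (14.611928939819336, 55.19785690307617), 48.10603332519531) [[57.2, -86.3], [98.0, -49.4]]
((-6.142543792724609, 38.84584045410156), (77.68087005615234, 79.26634216308594), 89.9979248046875) [[-37.2781064    0.47109465]
 [ 30.34417559  76.92662865]] 0.14707714710762138
```

View pics/w20.png

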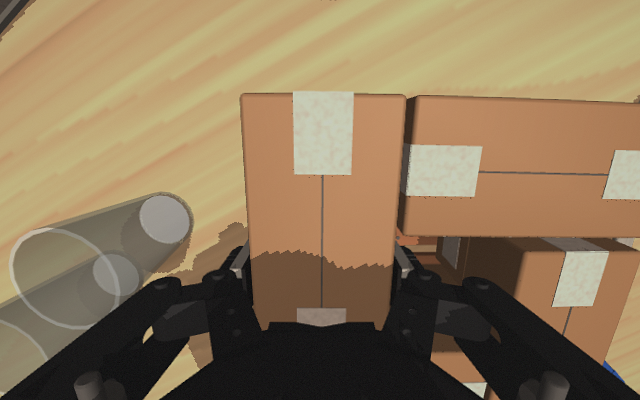

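Request:
play_rows(targets=[[[0,0.012,0],[0,0,0]],[[0,0.024,0],[0,0,0]],[[0,0.033,0],[0,0,0]],[[0,0.037,0],[0,0,0]],[[0,0.037,0],[0,0,0]]])

```text
clock: 30.3
ee_pos: [0.6254, -0.1369, 0.0649]
tcp_rot: [0.364, -0.364, 0.606, -0.606]
wrist_force: [0.7, 0.5, -5.2]
opening: 0.714
```

Request:
play_rows(targets=[[[0,0.004,0],[0,0,0]],[[0,0.007,0],[0,0,0]],[[0,0.007,0],[0,0,0]]])

```text
clock: 30.6
ee_pos: [0.6254, -0.1369, 0.063]
tcp_rot: [0.364, -0.364, 0.606, -0.606]
wrist_force: [0.1, 0.9, -3.9]
opening: 0.714
```

Request:
play_rows(targets=[[[0,0.003,0],[0,0,0]],[[0,0.006,0],[0,0,0]],[[0,0.006,0],[0,0,0]]])

```text
clock: 30.9
ee_pos: [0.6254, -0.137, 0.0621]
tcp_rot: [0.365, -0.364, 0.606, -0.606]
wrist_force: [-3.8, -0.3, 4.0]
opening: 0.713
```

Request:
play_rows(targets=[[[0,0,0],[0,0,0]],[[0,0,0],[0,0,0]],[[0,0,0],[0,0,0]],[[0,0,0],[0,0,0]]], hand=0)

```text
clock: 31.3
ee_pos: [0.6255, -0.137, 0.0621]
tcp_rot: [0.365, -0.364, 0.606, -0.606]
wrist_force: [0.4, -0.0, 0.7]
opening: 1.001
```

Request:
play_rows(targets=[[[0,-0.05,0],[0,0,0]],[[0,-0.15,0],[0,0,0]],[[0,-0.28,0],[0,0,0]],[[0,-0.4,0],[0,0,0]],[[0,-0.5,-0.1],[0,0,0]],[[0,-0.55,-0.25],[0,0,0]],[[0,-0.55,-0.4],[0,0,0]],[[0,-0.55,-0.4],[0,0,0]]])

```text
clock: 32.1
ee_pos: [0.5339, -0.0886, 0.2013]
tcp_rot: [0.365, -0.364, 0.606, -0.606]
wrist_force: [1.4, -0.8, 0.5]
opening: 1.001
```

```bash
python3 - <<'E'
from plan import *
from h import *
s=report();M=R.from_quat(s['tcp_rot'],scalar_first=True).as_matrix()
c=read_camera('wrist'); save('w21.png',c['frame'])
P=cloud(c); m=(abs(P[...,2]-.1355)<.007)
n,l,st,_=cv2.connectedComponentsWithStats(m.astype(np.uint8))
for i in range(1,n):
    if st[i,4]>500: print(st[i],cv2.minAreaRect((P[l==i][:,:2]*1000).astype(np.float32)))
c=read_camera('side'); save('s21.png',cv2.resize(c['frame'][120:320,280:460],None,fx=3,fy=3))
E
```

```text
t 32.1 pos [ 0.5339 -0.0886  0.2013] phi -117.91 tilt [-8.e-04 -1.e+00  2.e-04] J [  -9.4   17.1    5.6   78.5    0.  -161.5] F [ 1.4 -0.8  0.5] op 1.001
[ 282    0   80  132 9865] ((632.3604736328125, -139.1228790283203), (62.44337844848633, 100.3797836303711), 61.79411697387695)
[ 366    0  156   64 9138] ((612.1033325195312, -238.8055419921875), (122.05420684814453, 45.841575622558594), 62.80631637573242)
[ 422   68   89  141 9936] ((520.6436157226562, -223.13360595703125), (63.1898078918457, 121.39860534667969), 61.76386260986328)
[ 289  139  136   70 9073] ((539.7001342773438, -125.0836410522461), (120.52583312988281, 62.377479553222656), 61.73860168457031)
```

View pics/w21.png

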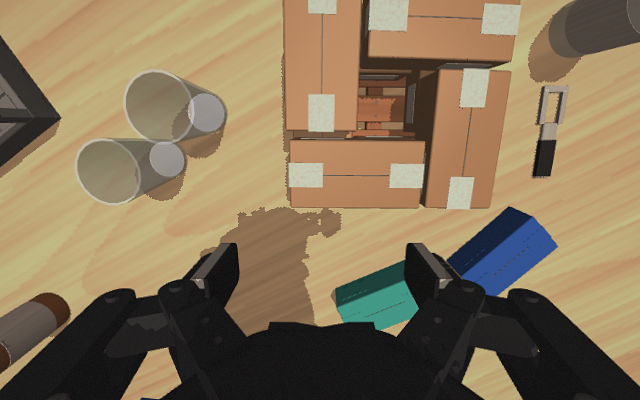

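View pics/s21.png

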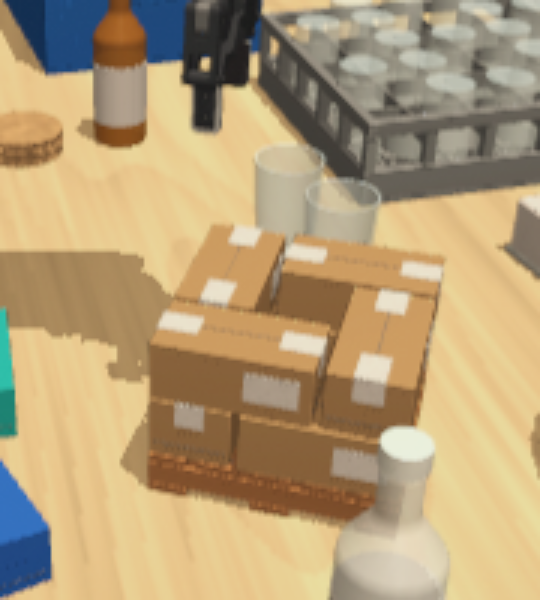

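Request:
play_rows(targets=[[[0,0,-0.1],[0,0,0]],[[-0.05,0,-0.25],[0,0,0]],[[-0.1,0,-0.4],[0,0,0]],[[-0.1,0,-0.6],[0,0,0]],[[-0.1,0,-0.8],[0,0,0]],[[-0.1,0,-0.95],[0,0,0]],[[-0.1,0,-1],[0,0,0]],[[-0.1,0,-1],[0,0,0]]])

```text
clock: 33.0
ee_pos: [0.3283, 0.0497, 0.2014]
tcp_rot: [-0.366, 0.364, -0.605, 0.606]
wrist_force: [0.9, 0.0, 0.1]
opening: 1.002
```

```bash
python3 - <<'E'
from plan import *
from h import *
report()
c=read_camera('top'); save('t22.png',cv2.resize(c['frame'][110:220,300:440],None,fx=5,fy=5,interpolation=cv2.INTER_CUBIC)); save('t22f.png',c['frame'])
P=cloud(c); Z=P[...,2]; m=(Z>.125)&(Z<.15)&(np.hypot(P[...,0]-.58,P[...,1]+.186)<.15)
p=P[m][:,:2]
# pallet coords
q=((p-C)@r2(TH))*1000
def box(n,cx,cy,lx,ly):
    i=(abs(q[:,0]-cx)<lx/2+3)&(abs(q[:,1]-cy)<ly/2+3); e=q[i]; lo=np.percentile(e,1,axis=0);hi=np.percentile(e,99,axis=0)
    print(n,'nominal',(cx,cy),'mid',((lo+hi)/2).round(1),'mean',e.mean(0).round(1),'ext',(hi-lo).round(1), 'lo',lo.round(1),'hi',hi.round(1))
box('up',-34,-63,120,62);box('s1',63,-34,62,120);box('s2',34,63,120,62);box('s3',-63,34,62,120)
c0=__import__('pickle').load(open('d0.pkl','rb'))['top']; P0=cloud(c0); d=abs(P0[...,2]-Z)
for n,e,lo,hi in [('tumbA',(.68,.005),.08,.13),('tumbB',(.655,.0875),.08,.13),('beer',(.547,.398),.05,.25),('coast',(.431,.395),.02,.04),('opener',(.447,-.388),.004,.02),('water',(.548,-.445),.05,.25)]:
    print(n,end=' '); rect(c0,e,lo,hi,.09); print(n,end=' '); rect(c,e,lo,hi,.09)
E
```

```text
t 33.0 pos [0.3283 0.0497 0.2014] phi -117.86 tilt [-0.002  -1.      0.0033] J [   8.6   -8.   -21.8   75.9   -0.  -143.5] F [0.9 0.  0.1] op 1.002
up nominal (-34, -63) mid [-33.6 -62.7] mean [-33.7 -63. ] ext [117.5  61. ] lo [-92.4 -93.1] hi [ 25.1 -32.2]
s1 nominal (63, -34) mid [ 61.9 -33.8] mean [ 61.8 -34.4] ext [ 60.9 118.2] lo [ 31.4 -92.9] hi [92.3 25.3]
s2 nominal (34, 63) mid [32.4 63.8] mean [32.7 63. ] ext [117.4  61.5] lo [-26.3  33. ] hi [91.1 94.5]
s3 nominal (-63, 34) mid [-64.6  35.3] mean [-64.6  34.9] ext [ 60.7 118.4] lo [-95.  -23.9] hi [-34.3  94.5]
tumbA rect [679.8   5.2] [66.3 65. ] 26.7 n 172 zmed 0.1082
tumbA rect [678.3   5.2] [65.8 66.5] 1.0 n 172 zmed 0.1088
tumbB rect [654.7  87.5] [65.6 63.6] 2.1 n 165 zmed 0.1072
tumbB rect [655.2  87.6] [67.  63.6] 1.8 n 163 zmed 0.1092
beer rect [547.2 400.3] [58.1 62.1] 73.7 n 571 zmed 0.1398
beer rect [546.8 400.4] [55.  62.2] 68.6 n 574 zmed 0.1405
coast rect [431.5 395.5] [88.9 96.6] 1.5 n 728 zmed 0.0302
coast rect [430.  395.2] [92.3 96.3] 1.9 n 734 zmed 0.03
opener rect [ 447.1 -390.3] [ 46.  130.7] 71.3 n 256 zmed 0.0074
opener rect [ 443.1 -389.9] [ 50.5 121.5] 63.2 n 245 zmed 0.0074
water rect [ 548.5 -451. ] [65.8 61.8] 31.4 n 620 zmed 0.1406
water rect [ 549. -452.] [65.3 62.2] 34.2 n 616 zmed 0.1397
```

View pics/t22.png

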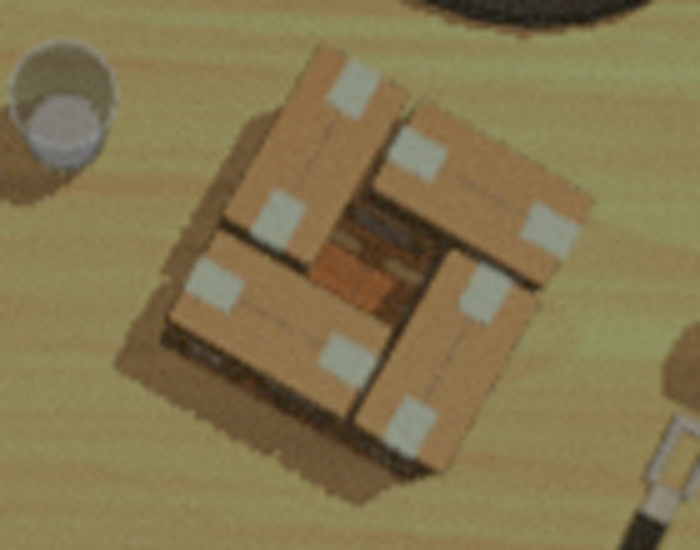

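View pics/t22f.png

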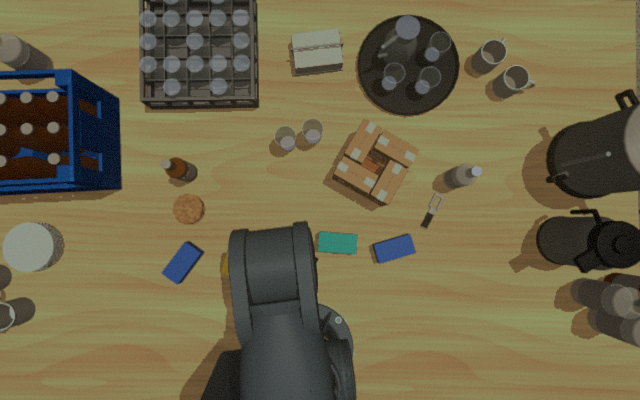

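```bash
python3 - <<'E'
from cell import workorder
print(workorder.hand_in())
E
```

```text
the job is handed in; nothing more can be done
None
```

The second layer is finished and handed in at about 33 s of robot time. I set the three loose boxes down one at a time at (63,-34), (34,63) and (-63,34), right way up, in a pinwheel opposite to the layer below.

**Placement:** the last top-camera check put all three placed boxes within about 2 mm of nominal. The gaps were about 6–7 mm and all four tops were level. The furthest off is the last box, which sits about 1.6 mm past the pallet edge in x and 1 mm along its length. I left it there rather than risk nudging it.

**Other boxes and things:** the first box of the layer reads within 0.5 mm of its place. The glasses, bottles and coasters are where they started, within measuring noise (1.5 mm or less). The opener's fitted outline shifted about 4 mm, which I take as noise because it is so thin and nothing went near it. The lower layer looked undisturbed, but I could not measure it under the new boxes.

**What went wrong or disagreed:**
- **Failed first grasp:** the shut fingertips sit about 38 mm short of the reported TCP. My first grasp therefore closed on top of the first loose box, at about 45 N on the wrist. The box did not move, and I corrected for the offset from then on.
- **Force limit:** that 45 N came through the fingertips, not the arm or the gripper's body, which are the parts limited to 40 N. I can't tell whether it will count against the job.
- **Camera disagreement:** the top and wrist cameras disagreed by about 3–4 mm in world position, so I set final positions relative to the boxes already placed.

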